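# Free the ink roller head with the spring-bar fork

## Robot

A 6-joint arm with a two-finger parallel gripper is mounted at the origin on a cart in front of the work surface, level with it; the furniture and walls round the work are solid. World frame = base frame: x ahead of the robot, y to its left, z up, the work surface at z = 0. Lengths are in m, angles in rad, forces in N, time in s.
With the tool pointing down it reaches from about 0.35 to 0.775 m from the base axis. Payload 7.3 kg.
Tool frame: the origin (TCP) lies at the very end of the fingers, on their centre line; the grasp point (between the pads) lies 19 mm behind it (robot.tcp_to_grasp is the distance from the TCP to the grasp point, in m); z points along the fingers, y is the direction in which the jaws open and shut (so a half turn about z gives the same grasp; the last joint's range is limited). The gripper opens to 92 mm and grips with 3 to 60 N. Pads are 19 mm wide; open, the fingers measure 130 mm over their backs; the gripper's body (75 mm by 190 mm) begins 47 mm behind the grasp point.
Start: joints at [1.005, 0.342, 1.524, -0, 1.275, -0.146], TCP at [0.214, 0.479, 0.198] pointing down, gripper open.
Joint ranges: [-2.53, 2.53], [-0.77, 2.02], [0.04, 2.7], [-1, 4.14], [0.28, 2.66], [-3.11, 3.11]. Speed limits (rad/s): [2.57, 2.57, 3.14, 3.14, 3.14, 3.14].

## Interface

Orientations are given as [roll, pitch, yaw] about the fixed x, y, z axes, in that order (R = Rz(yaw) Ry(pitch) Rx(roll)).
In Python, from cell import robot gives the robot as it stands.
- The arm moves only by the tool arm_command, never from a script. Its argument "motion" is a list that holds one entry, the list of rows, each a list of 7 numbers: the turn, a rotation vector about the tool's x, y, z in units of 90 degrees (1.0 is 90 degrees), then the shift along the tool's x, y, z in units of 30 cm (1.0 is 30 cm), then the opening, from -1 (shut) to 1 (fully open). In form: [[[wx, wy, wz, tx, ty, tz, grip], ...]]. A call has 1 to 8 rows; each row is the pose to reach, as a shift and turn from the pose commanded when the call began, along the tool's axes at that moment; what a row does not reach only later rows make up. A row lasts 1/10 s, in which the tool goes at most 50 mm and 8.59 degrees, less where a joint would pass 70% of its speed; a pose out of reach is approached as far as the arm can. A call with a number of a shift or a turn outside -1 to 1 is refused whole. A call with a gripper value outside its range is refused whole. The fingers move at their own pace and stop on an object; "grip_force" is the grip in N (left out, the last holds). Time passes only in rows, so rows that repeat a pose let the fingers close. It gives the time, the measured TCP pose, the force and the opening at its end, in the units of the state.
- robot.observe(): the state, without advancing time (a new reading comes with each control period).
- robot.read_camera(name): name is "side" or "top" or "wrist"; returns a dict with "image" (400x640x3 uint8, red, green, blue), "z_map" (400x640 float32, m along the optical axis (not along the pixel's ray), 0 where there is no reading), "fov_y" (degrees; the focal length in pixels is half the picture's height over the tangent of half this angle, whatever the lens; pixels are square), "cx", "cy" (the principal point, pixels), "cam_to_world" (4x4, takes a point from camera to world coordinates). Camera axes: x right, y down, z forward; pixel columns grow to the right and rows downward; lengths in m; the calibration is good to about 2 mm. A picture is of the moment at which its call begins.
- robot.hand_in(): hands the job in, once; it reports no verdict.
The state is a dict: "time": time; "qpos": joint angles; "qvel": joint speeds; "joint_efforts": joint torques, N m; "tool_pos": TCP position; "tool_rot": TCP orientation; "contact_force": force on the tool from outside, world axes, zero at the start; "torque": the same for the moment, N m; "opening": finger opening in m.
Only numpy, scipy, OpenCV 4.12 (cv2) and the standard library are available. Lean on these libraries where they do the work, as an engineer would, in place of code of your own. Each camera call takes 0.05 s, during which the arm holds its last target.

## Task

Free the red ink roller head from its bench mount: with the fork tool from the wooden holder astride the spring bar, press the brass collar gently away from the guide post, never ramming its end stop, until the head pops up. Put the tool back in its holder, and only then stand the roller head fully down in the white stand. Keep the gripper off the mount, and off the roller head until it has popped up, and leave the ink bottle, paint cup and eraser where they are.

Things in the scene. Friction and masses are not known exactly. Their poses are not given: they have to be found in the camera images.
- mount: Fixed metal bench mount, plate 56 x 136 x 4 mm (x -28 to 28, y -23 to 113 mm). Origin on the desk under the centre of its square well block (30 x 30 mm, top 38 mm above the desk), z up. In order along +y: well block, guide post (22 mm wide, top at 28 mm), bare rod, brass collar, flange, coil spring, barrel, end post (top at 30 mm). More than 14 N between tool and mount is too much.
- well_mouth (a point): Centre of the well's mouth, on top of the well block. The roller head's tongue sits in the well, held down by the spring bar's end in a notch. Once the bar is drawn back, a sprung lifter raises the head 14 mm and holds it there, upright, in the well; the bar then springs back under the tongue by itself and cannot lock it again.
- bar_gap (a point): Point on the axis of the spring bar (6 mm steel rod along the mount's y, 15.2 mm above the desk) where it leaves the guide post's outer face, 42 mm from the well's centre. Axes as the mount's: +y is the way to push. The bare rod between this point and the collar is where the prongs go, tips 7 mm above the desk (the plate is 4 mm thick).
- collar_zone (a point): Middle of the stretch of bar (fixed point, 19 mm along +y from bar_gap) where the brass collar's near face may be: 11 to 27 mm from bar_gap, different each time and not measured; find it by touch or sight. Collar 21 mm across, 4 mm thick, fast on the bar. Pushed in +y it takes 4 to 6 N to start, 7 to 9 N drawn; the tongue is free after 4 to 7 mm of travel, a hard stop comes at 8 mm.
- roller_grip (a point): Centre of the black roller (30 mm across, 60 mm long, axis along x) of the loose roller head, 0.12 kg. Grasp across y from above. Red cheeks at x = 33 to 37 mm either side, to 13 mm above this point; underside of the cross plate (74 x 20 mm) 22 mm below it; 13 x 13 mm tongue to 54 mm below it. Height over the desk: locked 61 mm, popped up about 75 mm. In the mount its axes lie as the mount's.
- roller: The same roller head: origin at the centre of the tongue's lower end, z up along the tongue, x along the roller.
- fork_grip (a point): Centre of the grip of the fork tool's wooden handle, 18 x 18 mm, from 46 mm below to 30 mm above this point. Best grasped from above with the fingers closing along its y, the way the prongs push. Loose, 0.10 kg, upright in its holder; z up along the handle.
- fork_tip (a point): Middle between the tips of the fork tool's two prongs, 95 mm below fork_grip. The prongs stand side by side along the tool's x, 11 mm apart inside, 21 mm outside, 4 mm thick along y, 22 mm long up to the crotch. A guard plate 40 x 28 x 5 mm has its underside 44 mm above the tips.
- fork: The same fork tool: origin at fork_tip, same axes.
- holder_hole0 (a point): Centre of the slot's mouth on the top of the fixed wooden fork holder (80 x 70 x 50 mm). The slot is 27 mm along x, 12 mm along y, 47 mm deep, with a 3 mm chamfer. With the tool home, its guard plate rests on the top: fork_grip 51 mm above this point, tips 44 mm below it, tool axes along the holder's (a half turn does not matter).
- holder: The fixed wooden fork holder; origin on the desk below the slot, z up.
- stand_hole0 (a point): Centre of the hole's mouth on the top of the fixed, empty white roller stand (90 x 60 x 38 mm). The hole is 18 x 18 mm, 36 mm deep, with a 3 mm chamfer. Fully down, the cross plate rests on the top, roller_grip is 22 mm above this point and the roller lies along the stand's x (a half turn does not matter).
- stand: The fixed white roller stand; origin on the desk below the hole, z up.
- ink_a: Loose square ink bottle, 46 x 45 x 88 mm, bystander; origin under its centre.
- paint_cup: Loose blue lidded paint cup, 64 mm across, 60 mm high, bystander; origin under its centre.
- eraser: Loose white eraser, 20 x 31 x 11 mm, bystander; origin under its centre.

How it is judged:
On the way, in this order (a step that is already met when the one before it is completed fails the run):
1. the fork tool holds the spring bar back and the roller head has popped up in its mount (contact force between fork and mount above 2 N and z of roller in the frame of mount between 0.017 and 0.035 m and horizontal distance between roller and mount below 0.008 m), for 0.1 s.
2. the fork tool is back down in its holder and let go, while the freed roller head still stands in the mount (horizontal distance between fork_grip and holder_hole0 below 0.012 m and z of fork_tip in the frame of holder below 0.01 m and angle between fork_grip's own z axis and vertical below 0.15 rad and contact force between the fingers and fork below 0.2 N and horizontal distance between roller and mount below 0.012 m and z of roller in the frame of mount above 0.015 m), for 0.2 s.
At the end, for the whole second after the job is handed in: Roller head in the white stand: within 10 mm of the hole's centre in plan, 5 mm of fully down, 7 degrees of upright, at rest. Fork tool in its holder: within 12 mm of the slot's centre, tips under 10 mm above the desk, within 9 degrees of upright, at rest (horizontal distance between fork_grip and holder_hole0 below 0.012 m and z of fork_tip in the frame of holder below 0.01 m and angle between fork_grip's own z axis and vertical below 0.15 rad and horizontal distance between roller_grip and stand_hole0 below 0.01 m and z of roller_grip in the frame of stand_hole0 below 0.027 m and angle between roller_grip's own z axis and vertical below 0.12 rad and linear speed of each of roller, fork below 0.02 m/s); the robot touches nothing.
It fails at once if the fork tool presses on the mount or its bar with more than 14 N (contact force between fork and mount above 14 N).
It fails at once if the gripper or arm touches the mount or its bar (contact force between any of the arm, the fingers and mount above 2 N).
It fails at once if the gripper takes hold of the roller head while it is still locked down (contact force between the fingers and roller above 2 N and horizontal distance between roller and mount below 0.02 m and z of roller in the frame of mount below 0.013 m).
It fails at once if the ink bottle, paint cup or eraser is moved more than 30 mm (distance of any of ink_a, paint_cup, eraser from where it was at the start of the episode above 0.03 m).
It also fails if it takes over 72 s, if anything falls off the work surface, if the arm or the gripper's body presses on something with over 40 N, if the wrist force passes 120 N, or if a joint passes its speed limit or range.

## Working session

There is one attempt and no reset: what is moved stays moved. The work goes in short steps, Python scripts to look and compute and a tool call to move; the robot and the scene stay as the last step left them, time stands still between calls to the robot, and variables do not carry over. Pictures are saved under pics/ and viewed, and the job is handed in when it is done.

Besides the shell and the picture viewer there is one more tool, called after ">>>" in YAML: its name, and indented under it one key for each argument. arm_command: Moves the arm, as the interface text tells. Its arguments: {"type":"object","properties":{"motion":{"type":"array"},"grip_force":{"type":"number"}},"required":["motion"]}

```bash
ls; mkdir -p pics; python3 - <<'E'
from cell import robot
import cv2,numpy as np,pickle
print(robot.observe())
for n in ("top","side","wrist"):
    c=robot.read_camera(n); pickle.dump(c,open(f"{n}0.pkl","wb"))
    cv2.imwrite(f"pics/{n}0.png",c["image"][:,:,::-1])
    print(n,c["fov_y"],c["cx"],c["cy"],np.round(c["cam_to_world"],3).tolist())
E
```

```text
pics
{'time': 0.0, 'qpos': array([ 1.00498070e+00,  3.42715546e-01,  1.52502910e+00, -1.19181745e-05,
        1.27536480e+00, -1.46035213e-01]), 'qvel': array([-0.00122365, -0.00029259,  0.00167896, -0.00042293, -0.00182012,
       -0.00040334]), 'joint_efforts': array([-1.41138949e-03, -4.31255078e+01, -2.44216847e+01,  7.15755299e-02,
        5.60509705e-02, -1.38312971e-04]), 'tool_pos': array([0.21372753, 0.47903811, 0.19754449]), 'tool_rot': array([-3.14009035e+00, -2.09443586e-04,  2.72181556e+00]), 'contact_force': array([-0.17488887,  0.70320697,  0.26546692]), 'torque': array([-0.00925576,  0.01860807, -0.02386088]), 'opening': 0.0919275719247539}
top 46.80150858909786 313.43891852685897 198.05416268132237 [[0.017, -0.989, 0.146, 0.376], [-1.0, -0.019, -0.017, -0.081], [0.019, -0.146, -0.989, 1.237], [0.0, 0.0, 0.0, 1.0]]
side 57.64594021720343 320.3517439457568 190.98877112325357 [[-0.996, 0.057, -0.062, 0.581], [0.083, 0.573, -0.815, 0.642], [-0.011, -0.817, -0.576, 0.609], [0.0, 0.0, 0.0, 1.0]]
wrist 68.32476510036892 321.81508152756714 196.53557549009255 [[0.407, 0.88, 0.243, 0.149], [0.913, -0.392, -0.11, 0.508], [-0.001, 0.267, -0.964, 0.384], [0.0, 0.0, 0.0, 1.0]]
```

View pics/top0.png

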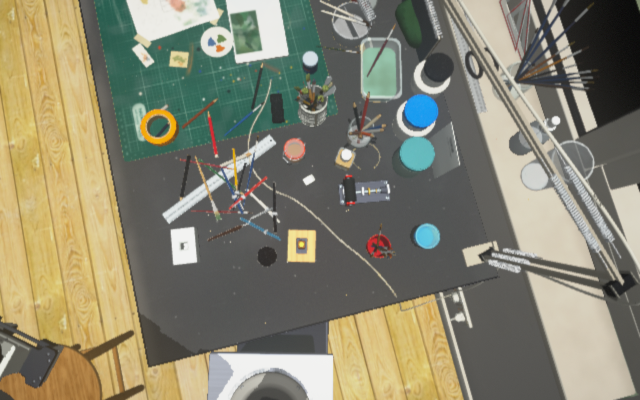

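View pics/side0.png

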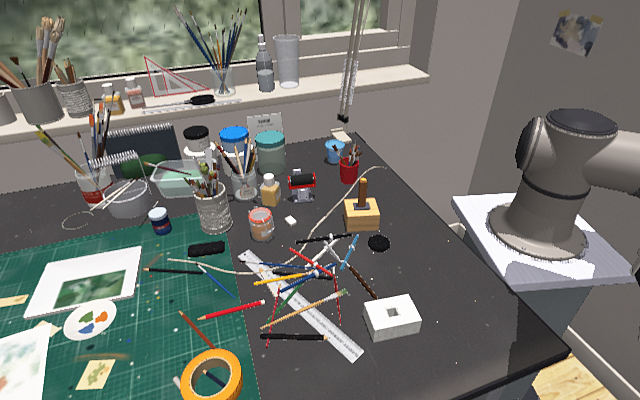

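View pics/wrist0.png

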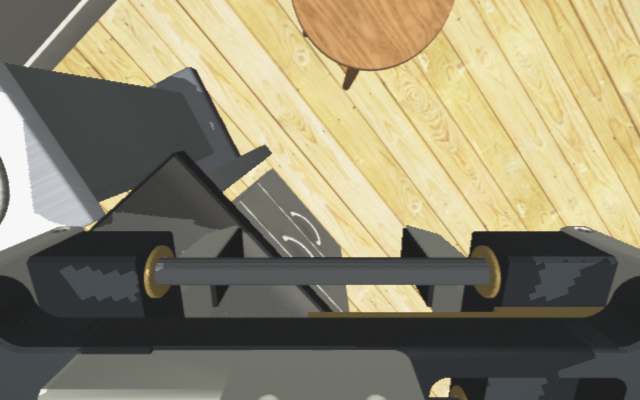

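```bash
cat > h.py <<'E'
import numpy as np,cv2,pickle
from cell import robot
def foc(c): return c["image"].shape[0]/2/np.tan(np.radians(c["fov_y"]/2))
def ray(c,u,v):
    f=foc(c);T=c["cam_to_world"]
    d=np.array([(u-c["cx"])/f,(v-c["cy"])/f,1.]);return T[:3,3],T[:3,:3]@d
def onz(c,u,v,z):
    o,d=ray(c,u,v);return o+d*(z-o[2])/d[2]
def cloud(c):
    f=foc(c);z=c["z_map"].astype(float);v,u=np.mgrid[:z.shape[0],:z.shape[1]]
    P=np.stack([(u-c["cx"])/f*z,(v-c["cy"])/f*z,z],-1)
    T=c["cam_to_world"];W=P@T[:3,:3].T+T[:3,3];W[z<=0]=np.nan;return W
def proj(c,p):
    T=c["cam_to_world"];q=T[:3,:3].T@(np.asarray(p)-T[:3,3]);f=foc(c)
    return np.array([q[0]/q[2]*f+c["cx"],q[1]/q[2]*f+c["cy"]])
def load(n): return pickle.load(open(n+".pkl","rb"))
def shot(n,tag):
    c=robot.read_camera(n);pickle.dump(c,open(f"{n}{tag}.pkl","wb"));return c
def crop(c,r,k,path):
    a=c["image"][r[1]:r[3],r[0]:r[2],::-1];cv2.imwrite(path,cv2.resize(a,None,fx=k,fy=k,interpolation=cv2.INTER_NEAREST))
E
python3 - <<'E'
from h import *
t=load("top0");s=load("side0")
a=t["image"][160:280,160:440,::-1];b=s["image"][150:350,250:450,::-1]
crop(t,(330,165,400,215),10,"pics/tm.png")
crop(t,(160,220,320,270),5,"pics/th.png")
crop(s,(270,150,430,345),3,"pics/sh.png")
W=cloud(t)
for n,(u,v) in dict(holder=(301,246),stand=(176,246),mount=(370,190),roller=(347,190),hcorner=(290,258),desk=(260,300)).items(): print(n,W[v,u].round(3))
E
```

```text
holder [ 0.424 -0.072  0.136]
stand [0.422 0.249 0.041]
mount [ 0.582 -0.254  0.014]
roller [ 0.571 -0.186  0.072]
hcorner [ 0.396 -0.044  0.05 ]
desk [ 0.287  0.033 -0.004]
```

View pics/tm.png

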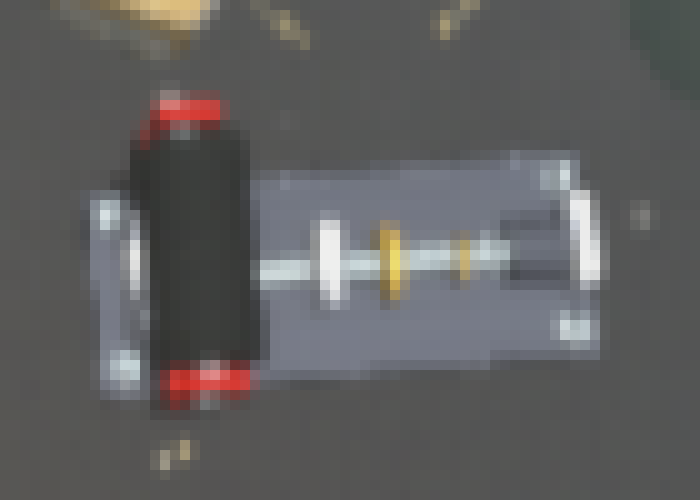

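View pics/th.png

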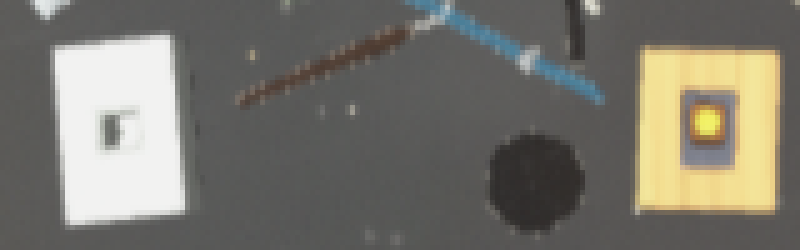

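View pics/sh.png

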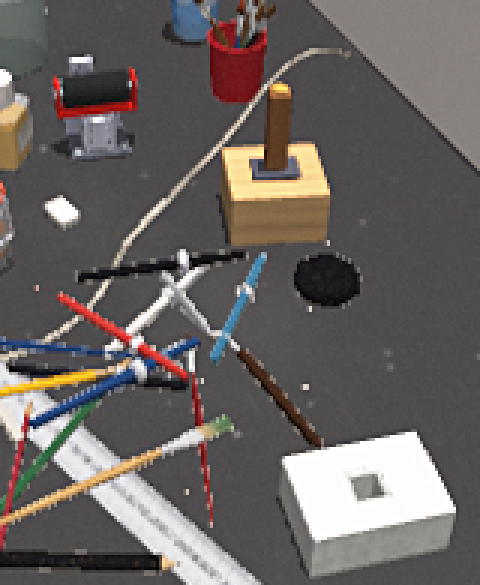

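```bash
python3 - <<'E'
from h import *
t=load("top0");s=load("side0");w=load("wrist0")
o=robot.observe();print("tcp in wrist px",proj(w,o["tool_pos"]))
im=t["image"];hsv=cv2.cvtColor(im,cv2.COLOR_RGB2HSV)
def rect(mask,box,z,name):
    m=np.zeros_like(mask);x0,y0,x1,y1=box;m[y0:y1,x0:x1]=mask[y0:y1,x0:x1]
    cs,_=cv2.findContours(m,cv2.RETR_EXTERNAL,cv2.CHAIN_APPROX_NONE);c=max(cs,key=cv2.contourArea)
    W=np.array([onz(t,p[0][0],p[0][1],z)[:2] for p in c],np.float32)*1000
    r=cv2.minAreaRect(W);print(name,cv2.contourArea(c),np.round(r[0],1),np.round(r[1],1),round(r[2],1))
H,S,V=hsv[...,0],hsv[...,1],hsv[...,2]
rect(((S<40)&(V>190)).astype(np.uint8),(160,220,210,272),.038,"stand")
rect(((H>10)&(H<35)&(S>60)&(V>140)).astype(np.uint8),(280,220,325,272),.05,"holder")
rect(((H>110)&(H<130)&(S>25)&(V>70)&(V<180)).astype(np.uint8),(330,165,400,215),.004,"mountplate")
for n,(u,v),z in [("post",(362.8,191.2),.028),("collar",(369.3,191.2),.0257),("barrod0",(356,192),.0182),("bar1",(380,189.8),.0182),("handletop",(301.3,244.3),.131),("roller L",(348,176),.074),("roller R",(351,203.4),.074),("roller mid",(349.7,190),.076)]: print(n,onz(t,u,v,z).round(4))
E
```

```text
tcp in wrist px [322.28682892 225.07978351]
stand 779.0 [424.1 230.9] [90.8 60.1] 7.9
holder 865.0 [428.8 -71.6] [84.  71.6] 0.9
mountplate 327.5 [ 580.1 -259.2] [54.  86.5] 6.9
post [ 0.576  -0.2325  0.028 ]
collar [ 0.5767 -0.2502  0.0257]
barrod0 [ 0.5751 -0.2155  0.0182]
bar1 [ 0.5823 -0.28    0.0182]
handletop [ 0.4279 -0.0729  0.131 ]
roller L [ 0.6072 -0.1887  0.074 ]
roller R [ 0.5364 -0.1967  0.074 ]
roller mid [ 0.5705 -0.1931  0.076 ]
```

```bash
cat >> h.py <<'E'
from scipy.spatial.transform import Rotation as R
def plan(p,yaw,roll=np.pi,pitch=0):
    o=robot.observe();R0=R.from_euler('xyz',o["tool_rot"]);R1=R.from_euler('xyz',[roll,pitch,yaw])
    rv=(R0.inv()*R1).as_rotvec()/(np.pi/2);t=R0.inv().apply(np.array(p)-o["tool_pos"])/.3
    print("turn",rv.round(4),"shift",t.round(4),"t",round(o["time"],2),"pos",o["tool_pos"].round(4),"rot",o["tool_rot"].round(4),"F",o["contact_force"].round(2),"op",round(o["opening"],4))
E
python3 - <<'E'
from h import *
plan([.50,-.072,.22],np.pi)
E
```

```text
turn [-0.0007 -0.0003 -0.2673] shift [-1.62   -1.2889 -0.0732] t 0.15 pos [0.2138 0.4792 0.1977] rot [-3.1405e+00 -2.0000e-04  2.7218e+00] F [0.22 0.34 0.44] op 0.0919
```

>>> arm_command:
  motion:
    - [[0,0,-0.13,-0.9,-0.72,-0.07,1],[0,0,-0.13,-0.9,-0.72,-0.07,1],[0,0,-0.13,-0.9,-0.72,-0.07,1],[0,0,-0.13,-0.9,-0.72,-0.07,1],[0,0,-0.13,-0.9,-0.72,-0.07,1],[0,0,-0.13,-0.9,-0.72,-0.07,1],[0,0,-0.13,-0.9,-0.72,-0.07,1],[0,0,-0.13,-0.9,-0.72,-0.07,1]]

```text
time: 0.95
tool_pos: [0.3751, 0.1674, 0.2195]
tool_rot: [-3.141, 0.002, 2.918]
contact_force: [-0.8, 0.8, 0.1]
opening: 0.0917
```

```bash
python3 - <<'E'
from h import *
plan([.50,-.072,.22],np.pi)
E
```

```text
turn [-0.0008  0.0011 -0.1423] shift [-0.583  -0.6858  0.    ] t 0.95 pos [0.3751 0.1674 0.2195] rot [-3.1405e+00  1.8000e-03  2.9180e+00] F [-0.84  0.81  0.14] op 0.0917
```

>>> arm_command:
  motion:
    - [[0,0,-0.142,-0.583,-0.686,0,1],[0,0,-0.142,-0.583,-0.686,0,1],[0,0,-0.142,-0.583,-0.686,0,1],[0,0,-0.142,-0.583,-0.686,0,1],[0,0,-0.142,-0.583,-0.686,0,1],[0,0,-0.142,-0.583,-0.686,0,1],[0,0,-0.142,-0.583,-0.686,0,1],[0,0,-0.142,-0.583,-0.686,0,1]]

```text
time: 1.75
tool_pos: [0.499, -0.0656, 0.2186]
tool_rot: [3.14, -0.001, -3.135]
contact_force: [-0.4, 0.9, -0.1]
opening: 0.0916
```

```bash
python3 - <<'E'
from h import *
c=shot("wrist","1");cv2.imwrite("pics/w1.png",c["image"][:,:,::-1])
plan([.50,-.072,.22],np.pi)
E
```

```text
turn [ 0.0006 -0.0007  0.0051] shift [-0.0039 -0.0233 -0.004 ] t 1.8 pos [ 0.4988 -0.065   0.2188] rot [ 3.1406e+00 -1.2000e-03 -3.1336e+00] F [ 0.24 -0.04 -0.28] op 0.0918
```

View pics/w1.png

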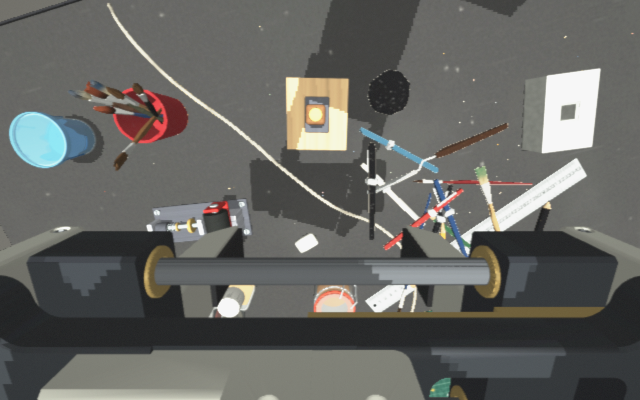

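```bash
cat >> h.py <<'E'
def rect(c,mask,box,z,name):
    m=np.zeros(mask.shape,np.uint8);x0,y0,x1,y1=box;m[y0:y1,x0:x1]=mask[y0:y1,x0:x1]
    cs,_=cv2.findContours(m,cv2.RETR_EXTERNAL,cv2.CHAIN_APPROX_NONE);k=max(cs,key=cv2.contourArea)
    W=np.array([onz(c,p[0][0],p[0][1],z)[:2] for p in k],np.float32)*1000
    r=cv2.minAreaRect(W);print(name,cv2.contourArea(k),np.round(r[0],1),np.round(r[1],1),round(r[2],1));return r
def pts(c,mask,box,zlo,zhi,name):
    x0,y0,x1,y1=box;W=cloud(c);m=np.zeros(mask.shape,bool);m[y0:y1,x0:x1]=mask[y0:y1,x0:x1]>0
    m&=(W[...,2]>zlo)&(W[...,2]<zhi);P=W[m]
    r=cv2.minAreaRect((P[:,:2]*1000).astype(np.float32))
    print(name,len(P),"mean",P.mean(0).round(4),"rect",np.round(r[0],1),np.round(r[1],1),round(r[2],1));return P
E
python3 - <<'E'
from h import *
c=load("wrist1");t=load("top0")
crop(c,(270,60,370,165),6,"pics/w1h.png"); crop(c,(510,55,620,170),6,"pics/w1s.png")
on=np.ones((400,640))
for cc,hb,sb in ((c,(270,60,370,165),(510,55,620,170)),(t,(280,220,325,272),(160,220,210,272))):
    pts(cc,on,hb,.046,.054,"holder")
    pts(cc,on,hb,.08,.15,"handle all"); P=pts(cc,on,hb,.122,.15,"handle top")
    pts(cc,on,hb,.0535,.062,"guard");pts(cc,on,sb,.033,.044,"stand")
E
```

```text
holder 3550 mean [ 0.4252 -0.0729  0.0498] rect [426.8 -72.8] [79.7 70.3] 0.2
handle all 401 mean [ 0.4266 -0.0729  0.1309] rect [426.6 -73.1] [17.5 17.3] 0.4
handle top 401 mean [ 0.4266 -0.0729  0.1309] rect [426.6 -73.1] [17.5 17.3] 0.4
guard 426 mean [ 0.4269 -0.0715  0.0546] rect [427.  -73.1] [38.7 27.8] 0.5
stand 3899 mean [0.4201 0.2286 0.0372] rect [421.5 230.2] [90.1 62.6] 8.0
holder 660 mean [ 0.427  -0.0729  0.0501] rect [427.6 -72.1] [70.  79.2] 88.7
handle all 57 mean [ 0.4272 -0.0723  0.1304] rect [427.3 -72.2] [17.5 14.4] 1.1
handle top 56 mean [ 0.4274 -0.0722  0.1313] rect [427.6 -72.2] [17.  14.4] 1.1
guard 111 mean [ 0.4295 -0.071   0.0554] rect [427.5 -71.2] [76.9 64.3] 4.8
stand 775 mean [0.4227 0.2302 0.0377] rect [422.8 230.8] [89.8 62.2] 7.9
```

View pics/w1h.png

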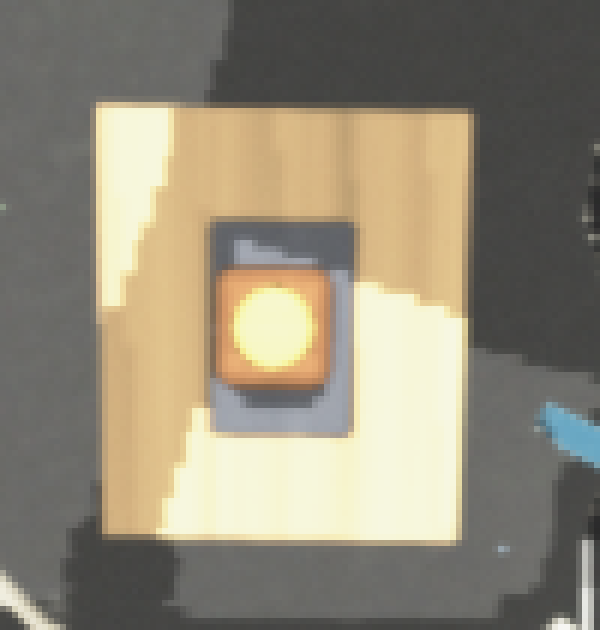

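View pics/w1s.png

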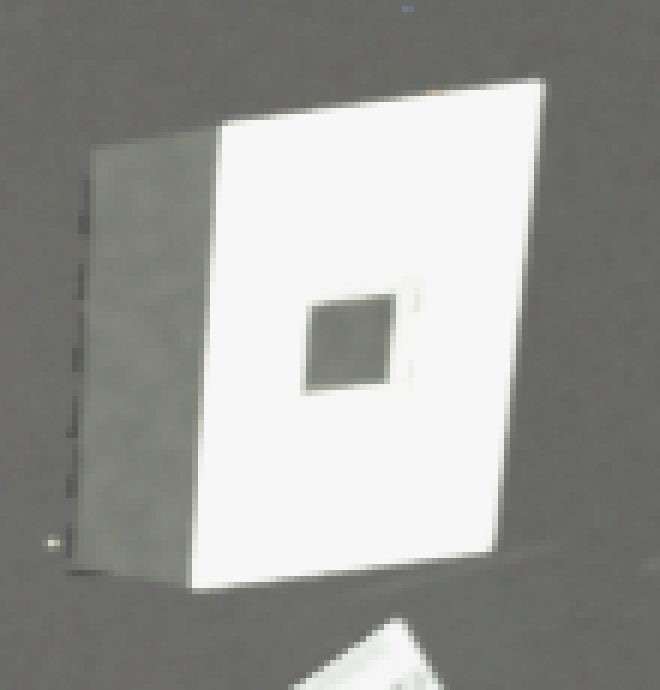

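```bash
python3 - <<'E'
from h import *
t=load("top0");W=cloud(t)
for r in range(130,215,6): print(r,[(f"{W[r,u,0]:.2f},{W[r,u,1]:.2f},{W[r,u,2]:.2f}") for u in range(335,450,14)])
E
```

```text
130 ['0.75,-0.16,-0.00', '0.73,-0.19,0.07', '0.73,-0.23,0.06', '0.71,-0.25,0.14', '0.76,-0.31,-0.00', '0.73,-0.34,0.07', '0.72,-0.37,0.10', '0.76,-0.43,-0.00', '0.72,-0.43,0.12']
136 ['0.73,-0.16,0.00', '0.72,-0.19,0.06', '0.73,-0.24,0.01', '0.74,-0.28,-0.00', '0.74,-0.31,-0.00', '0.72,-0.34,0.05', '0.72,-0.37,0.08', '0.73,-0.42,0.04', '0.71,-0.43,0.12']
142 ['0.72,-0.16,0.01', '0.71,-0.20,0.03', '0.70,-0.23,0.07', '0.72,-0.28,0.00', '0.72,-0.31,0.00', '0.69,-0.33,0.12', '0.69,-0.36,0.12', '0.71,-0.42,0.03', '0.69,-0.44,0.11']
148 ['0.70,-0.16,0.00', '0.70,-0.20,-0.00', '0.70,-0.24,0.00', '0.70,-0.28,-0.00', '0.70,-0.31,-0.00', '0.67,-0.33,0.12', '0.67,-0.36,0.12', '0.67,-0.40,0.12', '0.68,-0.44,0.10']
154 ['0.68,-0.16,-0.00', '0.66,-0.19,0.09', '0.68,-0.24,-0.00', '0.68,-0.27,0.01', '0.69,-0.31,0.00', '0.66,-0.33,0.12', '0.66,-0.36,0.12', '0.66,-0.40,0.12', '0.66,-0.44,0.10']
160 ['0.65,-0.16,0.05', '0.65,-0.19,0.07', '0.67,-0.24,-0.00', '0.67,-0.28,-0.00', '0.67,-0.31,-0.01', '0.64,-0.33,0.11', '0.64,-0.36,0.11', '0.64,-0.40,0.12', '0.65,-0.44,0.09']
166 ['0.64,-0.16,0.02', '0.64,-
[... 882 characters left out ...]
, '0.55,-0.19,0.08', '0.57,-0.24,0.01', '0.57,-0.27,0.00', '0.57,-0.31,-0.00', '0.57,-0.35,-0.00', '0.57,-0.39,0.00', '0.57,-0.43,-0.00', '0.57,-0.47,-0.00']
202 ['0.55,-0.16,-0.00', '0.54,-0.19,0.06', '0.55,-0.24,0.00', '0.55,-0.27,0.00', '0.55,-0.31,-0.00', '0.55,-0.35,0.00', '0.55,-0.39,0.00', '0.56,-0.43,-0.00', '0.56,-0.47,0.00']
208 ['0.53,-0.16,-0.00', '0.53,-0.20,-0.00', '0.53,-0.24,-0.00', '0.54,-0.27,-0.00', '0.54,-0.31,-0.00', '0.54,-0.35,-0.00', '0.54,-0.39,0.00', '0.54,-0.43,0.00', '0.54,-0.47,-0.00']
214 ['0.52,-0.16,-0.00', '0.52,-0.20,0.00', '0.52,-0.24,-0.00', '0.52,-0.27,0.00', '0.52,-0.31,-0.00', '0.52,-0.35,0.00', '0.52,-0.39,-0.01', '0.52,-0.43,0.00', '0.52,-0.47,-0.00']
```

>>> arm_command:
  motion:
    - [[0,0,-0.06,-0.54,-0.617,0,1],[0,0,-0.06,-0.54,-0.617,0,1],[0,0,-0.06,-0.54,-0.617,0,1],[0,0,-0.06,-0.54,-0.617,0,1],[0,0,-0.06,-0.54,-0.617,0,1],[0,0,-0.06,-0.54,-0.617,0.04,1],[0,0,-0.06,-0.54,-0.617,0.04,1],[0,0,-0.06,-0.54,-0.617,0.04,1]]

```text
time: 2.6
tool_pos: [0.6621, -0.2477, 0.2072]
tool_rot: [3.14, -0.001, -3.038]
contact_force: [-0.8, 0.2, 0.0]
opening: 0.0915
```

```bash
python3 - <<'E'
from h import *
c=shot("wrist","2");cv2.imwrite("pics/w2.png",c["image"][:,:,::-1])
plan([.4267,-.073,.16],np.pi)
E
```

```text
turn [0.0002 0.0001 0.0661] shift [0.7208 0.6613 0.161 ] t 2.65 pos [ 0.6623 -0.2479  0.2083] rot [ 3.1413e+00  2.0000e-04 -3.0378e+00] F [0.18 0.23 0.7 ] op 0.0917
```

View pics/w2.png

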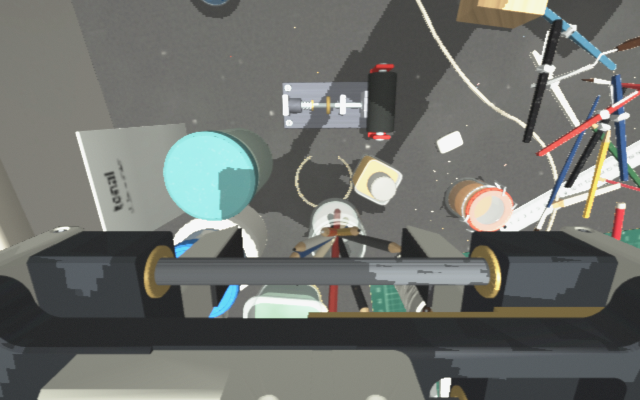

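```bash
python3 - <<'E'
from h import *
c=load("wrist2");crop(c,(270,55,410,150),5,"pics/w2m.png")
W=cloud(c);on=np.ones((400,640));b=(270,55,410,150)
P=pts(c,on,b,.062,.09,"roller")
P=pts(c,on,b,.0255,.033,"posts")
hsv=cv2.cvtColor(c["image"],cv2.COLOR_RGB2HSV);H,S,V=cv2.split(hsv)
yel=((H>15)&(H<35)&(S>90)).astype(np.uint8); pts(c,yel,b,.004,.04,"brass")
rect(c,((H>108)&(H<130)&(S>25)&(V>60)).astype(np.uint8),b,.004,"plate")
rect(c,(((H<8)|(H>172))&(S>120)).astype(np.uint8),b,.065,"red")
E
```

```text
roller 1885 mean [ 0.5706 -0.1959  0.0725] rect [ 571.3 -194.2] [77.  29.5] 6.4
posts 226 mean [ 0.579  -0.2631  0.0286] rect [ 577.4 -256. ] [27.2 95.4] 6.4
brass 55 mean [ 0.5785 -0.251   0.0227] rect [ 579.4 -258.2] [18.5 20.7] 6.4Traceback (most recent call last):
  File "<stdin>", line 8, in <module>
  File "h.py", line 28, in rect
    cs,_=cv2.findContours(m,cv2.RETR_EXTERNAL,cv2.CHAIN_APPROX_NONE);k=max(cs,key=cv2.contourArea)
                                                                       ~~~^^^^^^^^^^^^^^^^^^^^^^^^
ValueError: max() iterable argument is empty
```

View pics/w2m.png

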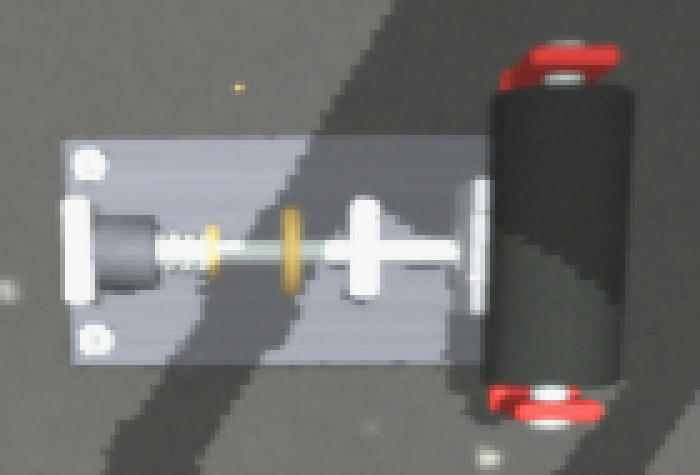

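```bash
python3 - <<'E'
from h import *
c=load("wrist2");print("cam",c["cam_to_world"][:3,3].round(3))
ym=np.array([np.sin(np.radians(6.4)),-np.cos(np.radians(6.4))]);xm=np.array([-ym[1],ym[0]])
O=np.array([.5713,-.1942])
def q(n,u,v,z):
    p=onz(c,270+u/5-.5,55+v/5-.5,z);d=p[:2]-O;print(n,p.round(4),"mount y",(d@ym*1000).round(1),"x'",(d@xm*1000).round(1))
q("well near? wall edge",458,245,.038)
q("post outer face",347,248,.028);q("post inner",381,248,.028);q("post upend",363,197,.028);q("post lowend",363,300,.028)
q("collar near",301,250,.0257);q("collar far",282,250,.0257);q("collar hi",291,206,.0152);q("collar lo",291,295,.0152)
q("endpost out",62,250,.03);q("endpost in",93,250,.03);q("ep hi",77,196,.03);q("ep lo",77,305,.03)
q("bar",240,249,.0182);q("bar",330,249,.0182);q("bar",430,249,.0182)
q("plate tl",62,138,.004);q("plate bl",72,363,.004)
q("roller hi red",562,42,.061);q("lo",550,430,.061)
q("roller left edge",494,235,.061);q("roller right",628,235,.061)
E
```

```text
cam [ 0.591 -0.256  0.393]
well near? wall edge [ 0.5733 -0.2118  0.038 ] mount y 17.7 x' 0.1
post outer face [ 0.5762 -0.2366  0.028 ] mount y 42.6 x' 0.2
post inner [ 0.5754 -0.2286  0.028 ] mount y 34.6 x' 0.2
post upend [ 0.5645 -0.2342  0.028 ] mount y 39.0 x' -11.2
post lowend [ 0.5876 -0.2313  0.028 ] mount y 38.7 x' 12.1
collar near [ 0.5777 -0.2473  0.0257] mount y 53.5 x' 0.5
collar far [ 0.5782 -0.2518  0.0257] mount y 58.0 x' 0.4
collar hi [ 0.5674 -0.2506  0.0152] mount y 55.6 x' -10.1
collar lo [ 0.5882 -0.2483  0.0152] mount y 55.7 x' 10.7
endpost out [ 0.5837 -0.3034  0.03  ] mount y 109.9 x' 0.2
endpost in [ 0.583  -0.2961  0.03  ] mount y 102.6 x' 0.3
ep hi [ 0.5714 -0.3007  0.03  ] mount y 105.9 x' -11.8
ep lo [ 0.5958 -0.299   0.03  ] mount y 106.9 x' 12.7
bar [ 0.5788 -0.2619  0.0182] mount y 68.1 x' -0.1
bar [ 0.5765 -0.2401  0.0182] mount y 46.2 x' 0.0
bar [ 0.574  -0.216   0.0182] mount y 21.9 x' 0.2
plate tl [ 0.5568 -0.3086  0.004 ] mount y 112.1 x' -27.2
plate bl [ 0.6107 -0.3023  0.004 ] mount y 111.8 x' 27.1
roller hi red [ 0.5323 -0.1987  0.061 ] mount y 0.1 x' -39.3
lo [ 0.6113 -0.1888  0.061 ] mount y -0.9 x' 40.3
roller left edge [ 0.5716 -0.2072  0.061 ] mount y 12.9 x' -1.1
roller right [ 0.5687 -0.1785  0.061 ] mount y -15.9 x' -0.9
```

>>> arm_command:
  motion:
    - [[0,0,0.066,0.72,0.661,0,1],[0,0,0.066,0.72,0.661,0,1],[0,0,0.066,0.72,0.661,0,1],[0,0,0.066,0.72,0.661,0,1],[0,0,0.066,0.72,0.661,0.1,1],[0,0,0.066,0.72,0.661,0.16,1],[0,0,0.066,0.72,0.661,0.16,1],[0,0,0.066,0.72,0.661,0.16,1]]

```text
time: 3.45
tool_pos: [0.4262, -0.0733, 0.1601]
tool_rot: [-3.141, 0.001, -3.141]
contact_force: [0.2, -0.5, 0.9]
opening: 0.0915
```

```bash
python3 - <<'E'
from h import *
plan([.4267,-.073,.082],np.pi)
c=shot("wrist","3");cv2.imwrite("pics/w3.png",c["image"][:,:,::-1])
E
```

```text
turn [-0.0001  0.0006  0.0001] shift [-0.0014  0.0009  0.2603] t 3.45 pos [ 0.4262 -0.0733  0.1601] rot [-3.1414e+00  1.0000e-03 -3.1414e+00] F [ 0.24 -0.51  0.94] op 0.0915
```

View pics/w3.png

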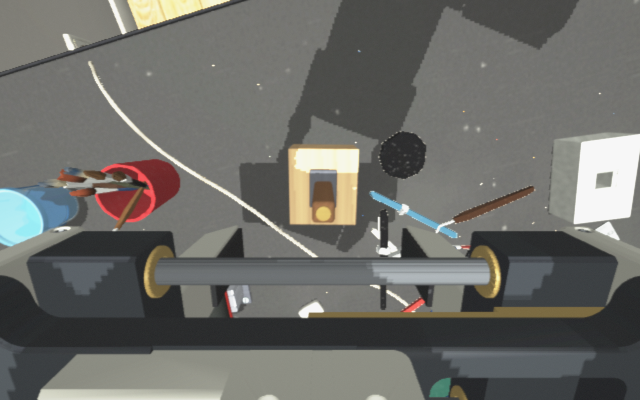

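>>> arm_command:
  motion:
    - [[0,0,0,0,0,0.13,1],[0,0,0,0,0,0.26,1],[0,0,0,0,0,0.26,1],[0,0,0,0,0,0.26,-1],[0,0,0,0,0,0.26,-1],[0,0,0,0,0,0.26,-1],[0,0,0,0,0,0.26,-1],[0,0,0,0,0,0.26,-1]]
  grip_force: 45

```text
time: 4.3
tool_pos: [0.4282, -0.075, 0.082]
tool_rot: [-3.141, 0.002, 3.14]
contact_force: [0.0, -1.4, 0.8]
opening: 0.0567
```

>>> arm_command:
  motion:
    - [[0,0,0,0,0,0,-1],[0,0,0,0,0,0,-1],[0,0,0,0,0,0,-1]]

```text
time: 4.6
tool_pos: [0.4276, -0.0748, 0.0812]
tool_rot: [3.142, -0.0, 3.14]
contact_force: [-0.1, -0.5, -0.1]
opening: 0.0324
```

```bash
python3 - <<'E'
from h import *
plan([.4267,-.073,.16],np.pi)
E
```

```text
turn [ 0.0001 -0.     -0.0012] shift [ 0.0032  0.0061 -0.2626] t 4.6 pos [ 0.4276 -0.0748  0.0812] rot [ 3.1415 -0.      3.1397] F [-0.15 -0.47 -0.1 ] op 0.0324
```

>>> arm_command:
  motion:
    - [[0,0,0,0.003,0.006,0,-1],[0,0,0,0.003,0.006,0,-1],[0,0,0,0.003,0.006,0,-1],[0,0,0,0.003,0.006,0,-1],[0,0,0,0.003,0.006,0,-1]]

```text
time: 5.1
tool_pos: [0.4267, -0.073, 0.0811]
tool_rot: [3.141, -0.0, 3.14]
contact_force: [-0.6, 0.3, -1.7]
opening: 0.0176
```

```bash
python3 - <<'E'
from h import *
plan([.4267,-.073,.16],np.pi)
E
```

```text
turn [ 0.0001 -0.0001 -0.0012] shift [ 1.000e-04  1.000e-04 -2.629e-01] t 5.1 pos [ 0.4267 -0.073   0.0811] rot [ 3.1415e+00 -1.0000e-04  3.1396e+00] F [-0.57  0.33 -1.75] op 0.0176
```

>>> arm_command:
  motion:
    - [[0,0,0,0,0,-0.13,-1],[0,0,0,0,0,-0.26,-1],[0,0,0,0,0,-0.39,-1],[0,0,0,0,0,-0.4,-1],[0,0,0,0,0,-0.4,-1]]

```text
time: 5.6
tool_pos: [0.4271, -0.0732, 0.2017]
tool_rot: [-3.141, 0.002, 3.14]
contact_force: [-0.3, -0.4, -0.7]
opening: 0.0175
```

```bash
python3 - <<'E'
from h import *
plan([.5766,-.2416,.20],np.pi+.1117)
c=shot("side","4");crop(c,(280,90,420,240),5,"pics/s4.png")
E
```

```text
turn [-0.0005  0.0012 -0.0724] shift [-0.4994 -0.5604  0.0071] t 5.6 pos [ 0.4271 -0.0732  0.2017] rot [-3.1410e+00  2.0000e-03  3.1396e+00] F [-0.27 -0.37 -0.71] op 0.0175
```

View pics/s4.png

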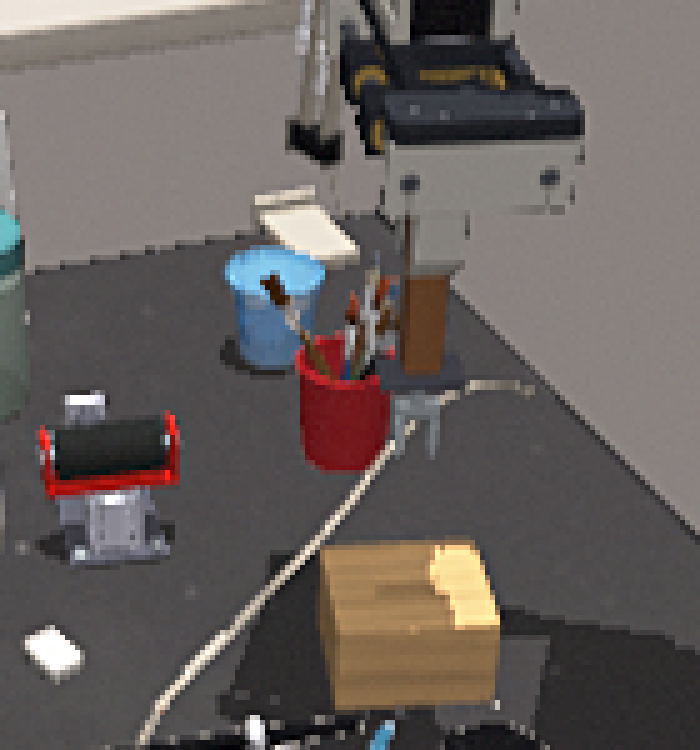

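>>> arm_command:
  motion:
    - [[0,0,-0.072,-0.499,-0.56,0,-1],[0,0,-0.072,-0.499,-0.56,0,-1],[0,0,-0.072,-0.499,-0.56,0,-1],[0,0,-0.072,-0.499,-0.56,0,-1],[0,0,-0.072,-0.499,-0.56,0,-1],[0,0,-0.072,-0.499,-0.56,0.1,-1],[0,0,-0.072,-0.499,-0.56,0.2,-1],[0,0,-0.072,-0.499,-0.56,0.2,-1]]

```text
time: 6.45
tool_pos: [0.5725, -0.2396, 0.1342]
tool_rot: [3.134, -0.011, -3.031]
contact_force: [-0.5, 0.5, -1.2]
opening: 0.0176
```

```bash
python3 - <<'E'
from h import *
plan([.5766,-.2416,.125],np.pi+.1117)
c=shot("wrist","5");cv2.imwrite("pics/w5.png",c["image"][:,:,::-1])
s=shot("side","5");crop(s,(250,80,390,230),5,"pics/s5.png")
plan([.5766,-.2416,.125],np.pi+.1117)
E
```

```text
turn [ 0.0051 -0.0069 -0.0006] shift [-0.013  -0.0084  0.0303] t 6.45 pos [ 0.5725 -0.2396  0.1342] rot [ 3.1336 -0.0108 -3.0309] F [-0.54  0.54 -1.18] op 0.0176
turn [ 0.0013 -0.0017 -0.0003] shift [-0.0037 -0.0028  0.0496] t 6.55 pos [ 0.5754 -0.2409  0.1399] rot [ 3.1395e+00 -2.7000e-03 -3.0304e+00] F [ 1.02 -0.31 -0.48] op 0.0177
```

View pics/w5.png

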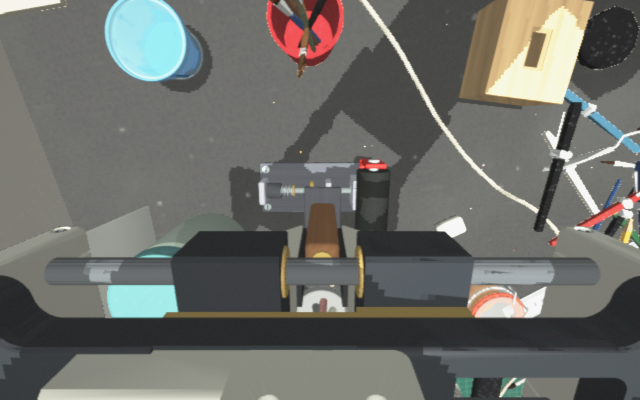

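View pics/s5.png

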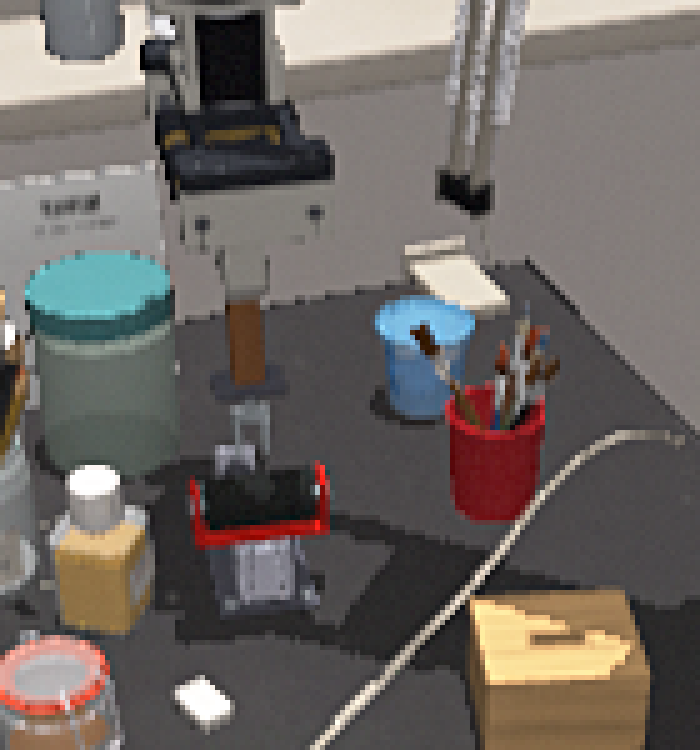

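>>> arm_command:
  motion:
    - [[0,0,0,-0.003,-0.002,0.09,-1],[0,0,0,-0.003,-0.002,0.09,-1],[0,0,0,-0.003,-0.002,0.09,-1],[0,0,0,-0.003,-0.002,0.09,-1]]

```text
time: 6.95
tool_pos: [0.5779, -0.2422, 0.1162]
tool_rot: [-3.14, 0.002, -3.03]
contact_force: [1.0, -0.6, -1.3]
opening: 0.0175
```

```bash
python3 - <<'E'
from h import *
plan([.5766,-.2416,.0821],np.pi+.1117)
s=shot("side","6");crop(s,(270,120,340,200),9,"pics/s6.png")
plan([.5766,-.2416,.0821],np.pi+.1117)
E
```

```text
turn [-0.001   0.0015 -0.0003] shift [0.0044 0.0027 0.1135] t 6.95 pos [ 0.5779 -0.2422  0.1162] rot [-3.1400e+00  2.3000e-03 -3.0304e+00] F [ 1.04 -0.6  -1.26] op 0.0175
turn [-0.001   0.0015 -0.0003] shift [0.0044 0.0026 0.1131] t 7.0 pos [ 0.5779 -0.2422  0.116 ] rot [-3.1400e+00  2.3000e-03 -3.0304e+00] F [ 0.13  0.21 -1.46] op 0.0177
```

View pics/s6.png

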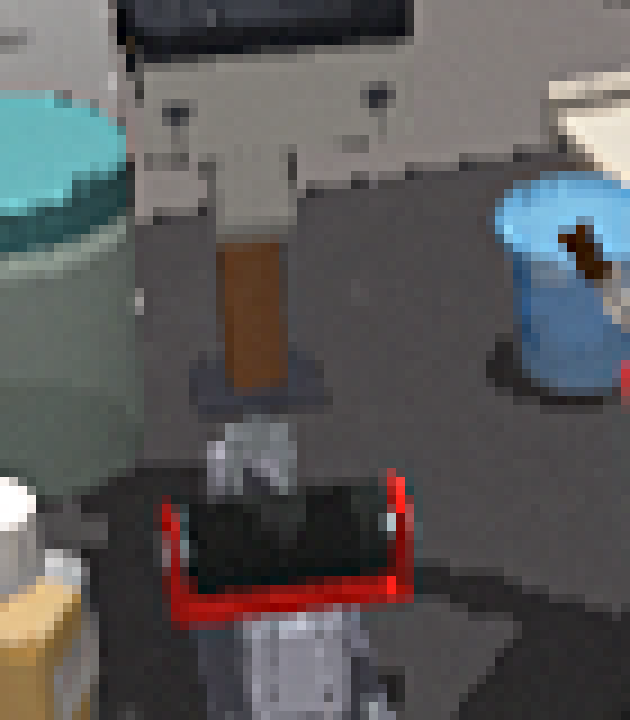

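```bash
python3 - <<'E'
from h import *
s=load("side6");s0=load("side0")
def ony(c,u,v,y):
    o,d=ray(c,u,v);return o+d*(y-o[1])/d[1]
for n,u,v in (("guard",259,395),("handle",254,320),("prongs",252,450)): print(n,ony(s,270+u/9-.5,120+v/9-.5,-.2422+.01).round(4))
for n,y in (("roller",-.1942),): pass
for n,u,v,y in (("cheekL",172,520,-.19),("cheekR",402,510,-.198)): print(n,ony(s,270+u/9-.5,120+v/9-.5,y).round(4))
print(proj(s,[.5766,-.2416,.045]),"crop",(proj(s,[.5766,-.2416,.045])-[270,120])*9)
E
```

```text
guard [ 0.5748 -0.2322  0.0899]
handle [ 0.5751 -0.2322  0.1165]
prongs [ 0.5779 -0.2322  0.0702]
cheekL [ 0.6032 -0.19    0.073 ]
cheekR [ 0.5333 -0.198   0.0669]
[298.26092368 175.20850253] crop [254.34831313 496.87652279]
```

>>> arm_command:
  motion:
    - [[0,0,0,0.0044,0.0026,0.02,-1],[0,0,0,0.0044,0.0026,0.04,-1],[0,0,0,0.0044,0.0026,0.06,-1],[0,0,0,0.0044,0.0026,0.065,-1],[0,0,0,0.0044,0.0026,0.065,-1]]

```text
time: 7.5
tool_pos: [0.5755, -0.2411, 0.0941]
tool_rot: [3.141, -0.001, -3.031]
contact_force: [0.0, -0.1, -0.9]
opening: 0.0177
```

```bash
python3 - <<'E'
from h import *
plan([.5766,-.2416,.0821],np.pi+.1117)
E
```

```text
turn [ 0.0004 -0.0005 -0.0004] shift [-0.0036 -0.0022  0.04  ] t 7.5 pos [ 0.5755 -0.2411  0.0941] rot [ 3.1409e+00 -8.0000e-04 -3.0305e+00] F [ 0.03 -0.14 -0.88] op 0.0177
```

>>> arm_command:
  motion:
    - [[0,0,0,0,0,0,-1],[0,0,0,0,0,0,-1]]

```text
time: 7.7
tool_pos: [0.5759, -0.2413, 0.0949]
tool_rot: [-3.141, 0.0, -3.03]
contact_force: [-0.1, -0.3, -0.1]
opening: 0.0177
```

```bash
python3 - <<'E'
from h import *
plan([.5766,-.2416,.0821],np.pi+.1117)
E
```

```text
turn [-0.0002  0.0003 -0.0004] shift [-0.0022 -0.0012  0.0428] t 7.7 pos [ 0.5759 -0.2413  0.0949] rot [-3.1413e+00  5.0000e-04 -3.0305e+00] F [-0.06 -0.3  -0.09] op 0.0177
```

>>> arm_command:
  motion:
    - [[0,0,0,-0.002,-0.001,0.01,-1],[0,0,0,-0.002,-0.001,0.02,-1],[0,0,0,-0.002,-0.001,0.02,-1]]

```text
time: 8.0
tool_pos: [0.576, -0.2412, 0.088]
tool_rot: [3.141, -0.001, -3.03]
contact_force: [0.3, -0.7, -0.8]
opening: 0.0177
```

>>> arm_command:
  motion:
    - [[0,0,0,0,0,0.01,-1],[0,0,0,0,0,0.02,-1],[0,0,0,0,0,0.022,-1],[0,0,0,0,0,0.022,-1]]

```text
time: 8.4
tool_pos: [0.5762, -0.2414, 0.0819]
tool_rot: [3.141, -0.0, -3.03]
contact_force: [0.6, 0.1, -1.4]
opening: 0.0177
```

```bash
python3 - <<'E'
from h import *
plan([.5766,-.2416,.0821],np.pi+.1117)
s=shot("side","7");crop(s,(260,120,340,200),8,"pics/s7.png")
c=shot("wrist","7");crop(c,(240,120,420,260),4,"pics/w7.png")
E
```

```text
turn [ 0.0002 -0.0002 -0.0004] shift [-0.0011 -0.0009 -0.0008] t 8.4 pos [ 0.5762 -0.2414  0.0819] rot [ 3.1413e+00 -3.0000e-04 -3.0305e+00] F [ 0.56  0.09 -1.41] op 0.0177
```

View pics/w7.png

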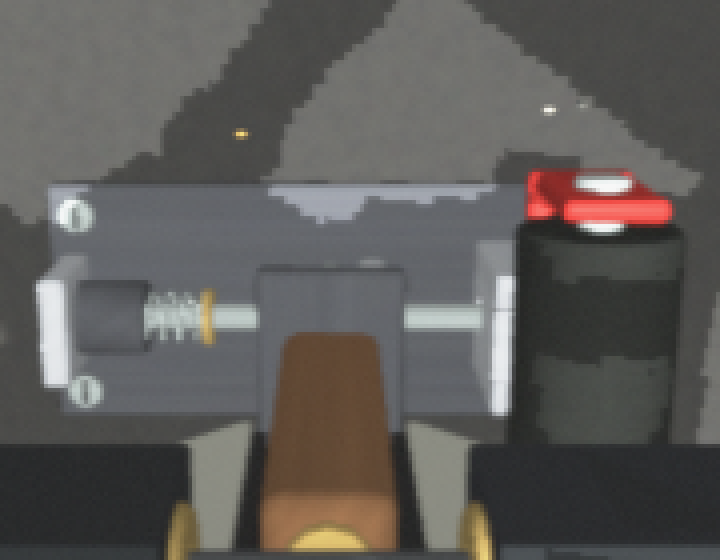

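>>> arm_command:
  motion:
    - [[0,0,0,0,-0.004,0,-1],[0,0,0,0,-0.008,0,-1],[0,0,0,0,-0.01,0,-1],[0,0,0,0,-0.01,0,-1]]

```text
time: 8.9
tool_pos: [0.5767, -0.2446, 0.0821]
tool_rot: [-3.142, 0.0, -3.031]
contact_force: [0.6, -0.5, -1.5]
opening: 0.0175
```

>>> arm_command:
  motion:
    - [[0,0,0,0,-0.0035,0,-1],[0,0,0,0,-0.0035,0,-1]]

```text
time: 9.1
tool_pos: [0.5768, -0.2454, 0.0821]
tool_rot: [3.141, 0.0, -3.031]
contact_force: [-0.0, 0.1, -1.1]
opening: 0.0177
```

>>> arm_command:
  motion:
    - [[0,0,0,0,-0.0035,0,-1],[0,0,0,0,-0.0035,0,-1]]

```text
time: 9.3
tool_pos: [0.5768, -0.2459, 0.082]
tool_rot: [3.14, -0.0, -3.03]
contact_force: [0.1, 2.0, -1.0]
opening: 0.0177
```

>>> arm_command:
  motion:
    - [[0,0,0,0,-0.003,0,-1],[0,0,0,0,-0.003,0,-1]]

```text
time: 9.5
tool_pos: [0.5768, -0.2465, 0.0819]
tool_rot: [3.14, -0.0, -3.03]
contact_force: [-1.1, 4.4, 0.1]
opening: 0.0177
```

>>> arm_command:
  motion:
    - [[0,0,0,0,-0.003,0,-1],[0,0,0,0,-0.003,0,-1]]

```text
time: 9.7
tool_pos: [0.5768, -0.247, 0.0819]
tool_rot: [3.139, -0.001, -3.03]
contact_force: [-0.6, 6.7, 0.8]
opening: 0.0179
```

>>> arm_command:
  motion:
    - [[0,0,0,0,-0.003,0,-1],[0,0,0,0,-0.003,0,-1]]

```text
time: 9.9
tool_pos: [0.5769, -0.2477, 0.0819]
tool_rot: [3.139, -0.001, -3.03]
contact_force: [-0.7, 7.0, 1.0]
opening: 0.0178
```

>>> arm_command:
  motion:
    - [[0,0,0,0,-0.003,0,-1],[0,0,0,0,-0.006,0,-1],[0,0,0,0,-0.006,0,-1]]

```text
time: 10.2
tool_pos: [0.577, -0.2492, 0.0819]
tool_rot: [3.138, -0.001, -3.03]
contact_force: [-1.2, 6.8, 0.5]
opening: 0.0174
```

>>> arm_command:
  motion:
    - [[0,0,0,0,-0.003,0,-1],[0,0,0,0,-0.003,0,-1]]

```text
time: 10.4
tool_pos: [0.5771, -0.25, 0.0818]
tool_rot: [3.138, -0.001, -3.03]
contact_force: [-1.0, 7.5, 0.6]
opening: 0.0178
```

```bash
python3 - <<'E'
from h import *
c=shot("wrist","8");crop(c,(240,120,420,260),4,"pics/w8.png")
s=shot("side","8");crop(s,(260,120,340,200),8,"pics/s8.png")
plan([.5766,-.2416,.0821],np.pi+.1117)
E
```

```text
turn [ 0.0022 -0.0006 -0.0003] shift [-0.0014  0.0279 -0.0008] t 10.5 pos [ 0.5771 -0.25    0.0818] rot [ 3.1381e+00 -9.0000e-04 -3.0303e+00] F [-0.22  7.47  1.06] op 0.0181
```

View pics/w8.png

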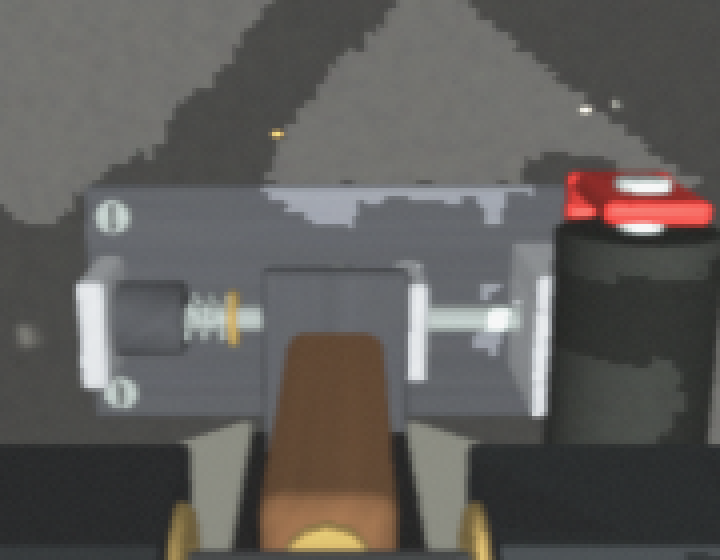

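View pics/s8.png

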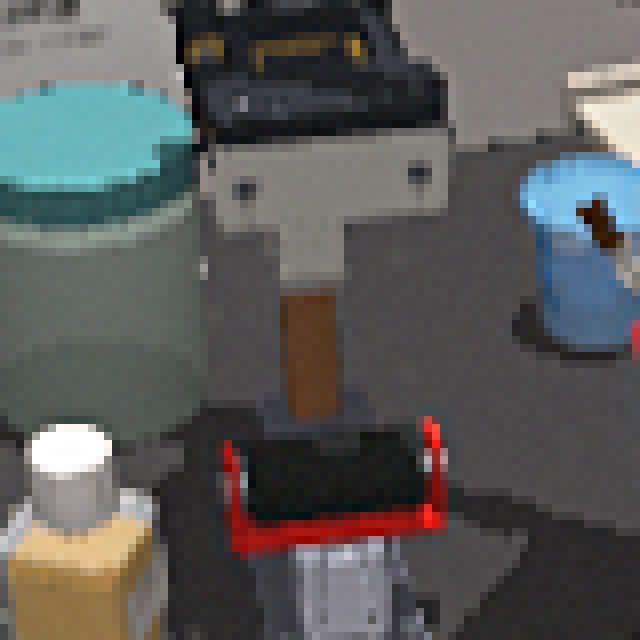

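>>> arm_command:
  motion:
    - [[0,0,0,0,-0.003,0,-1],[0,0,0,0,-0.006,0,-1],[0,0,0,0,-0.006,0,-1]]

```text
time: 10.8
tool_pos: [0.5773, -0.2516, 0.0818]
tool_rot: [3.138, -0.001, -3.03]
contact_force: [-1.0, 8.3, 0.8]
opening: 0.0178
```

```bash
cat >> h.py <<'E'
def chk(tag):
    c=shot("wrist",tag);h=cv2.cvtColor(c["image"],cv2.COLOR_RGB2HSV);m=((h[...,0]<8)|(h[...,0]>172))&(h[...,1]>120)
    W=cloud(c);k=np.zeros_like(m);k[130:230,340:440]=m[130:230,340:440];z=W[...,2][k];print("red z",np.nanpercentile(z,[50,90]).round(4))
    o=robot.observe();print(o["time"],o["tool_pos"].round(4),o["contact_force"].round(1));return c
E
python3 - <<'E'
from h import *
chk("9")
E
```

```text
red z [0.07   0.0749]
10.85 [ 0.5773 -0.2516  0.0818] [-0.6  9.4  1. ]
```

>>> arm_command:
  motion:
    - [[0,0,0,0,-0.003,0,-1],[0,0,0,0,-0.003,0,-1]]

```text
time: 11.05
tool_pos: [0.5774, -0.2528, 0.0818]
tool_rot: [3.138, -0.001, -3.03]
contact_force: [0.3, 7.3, -0.0]
opening: 0.0176
```

```bash
python3 - <<'E'
from h import *
chk("10")
E
```

```text
red z [0.0808 0.0882]
11.1 [ 0.5774 -0.2528  0.0818] [-0.7  7.3  0.6]
```

>>> arm_command:
  motion:
    - [[0,0,0,0,0,0,-1],[0,0,0,0,0,0,-1],[0,0,0,0,0.008,0,-1],[0,0,0,0,0.016,0,-1],[0,0,0,0,0.024,0,-1],[0,0,0,0,0.032,0,-1],[0,0,0,0,0.036,0,-1],[0,0,0,0,0.036,0,-1]]

```text
time: 11.9
tool_pos: [0.5768, -0.2445, 0.0823]
tool_rot: [-3.14, 0.001, -3.03]
contact_force: [-0.1, -0.5, -2.1]
opening: 0.0178
```

```bash
python3 - <<'E'
from h import *
c=chk("11");crop(c,(240,120,420,260),4,"pics/w11.png")
plan([.5766,-.2416,.2],np.pi+.1117)
E
```

```text
red z [0.0836 0.0885]
11.95 [ 0.5768 -0.2445  0.0823] [ 0.1  0.2 -0.5]
turn [-0.0007  0.0003 -0.0005] shift [-0.0007  0.0093 -0.3924] t 11.95 pos [ 0.5768 -0.2445  0.0823] rot [-3.1405e+00  5.0000e-04 -3.0306e+00] F [ 0.14  0.25 -0.49] op 0.0176
```

View pics/w11.png

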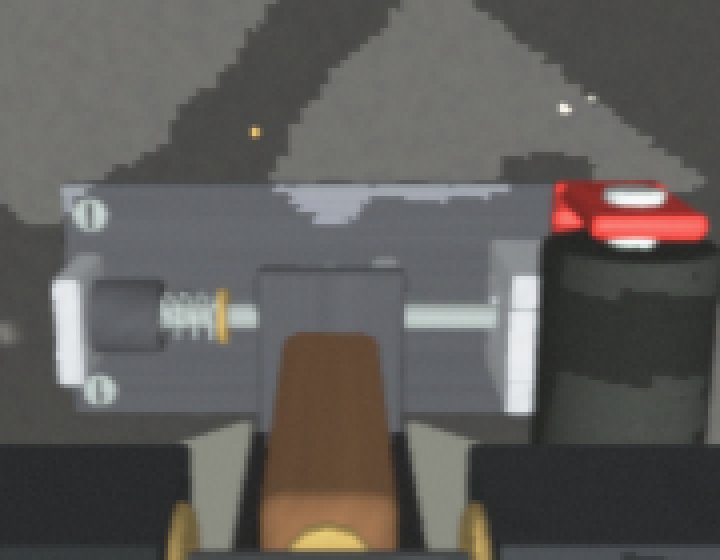

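>>> arm_command:
  motion:
    - [[0,0,0,0,0.006,0,-1],[0,0,0,0,0.006,-0.03,-1],[0,0,0,0,0.006,-0.08,-1],[0,0,0,0,0.006,-0.15,-1],[0,0,0,0,0.006,-0.28,-1],[0,0,0,0,0.006,-0.4,-1],[0,0,0,0,0.006,-0.4,-1]]

```text
time: 12.65
tool_pos: [0.579, -0.2436, 0.209]
tool_rot: [-3.135, 0.01, -3.03]
contact_force: [0.4, 0.4, -0.7]
opening: 0.0176
```

```bash
python3 - <<'E'
from h import *
plan([.4267,-.073,.2],np.pi)
E
```

```text
turn [-0.0042  0.0063  0.0708] shift [0.4415 0.6215 0.0215] t 12.65 pos [ 0.579  -0.2436  0.209 ] rot [-3.1345  0.0095 -3.0304] F [ 0.4   0.38 -0.67] op 0.0176
```

>>> arm_command:
  motion:
    - [[0,0,0.071,0.44,0.621,0,-1],[0,0,0.071,0.44,0.621,0,-1],[0,0,0.071,0.44,0.621,0,-1],[0,0,0.071,0.44,0.621,0,-1],[0,0,0.071,0.44,0.621,0,-1],[0,0,0.071,0.44,0.621,0,-1],[0,0,0.071,0.44,0.621,0,-1],[0,0,0.071,0.44,0.621,0,-1]]

```text
time: 13.45
tool_pos: [0.4254, -0.0723, 0.2023]
tool_rot: [-3.141, 0.001, 3.141]
contact_force: [-0.2, -1.0, -1.8]
opening: 0.0179
```

```bash
python3 - <<'E'
from h import *
plan([.4267,-.073,.145],np.pi)
c=shot("wrist","12");crop(c,(240,80,420,260),4,"pics/w12.png")
t=shot("top","12");crop(t,(270,160,400,280),6,"pics/t12.png")
plan([.4267,-.073,.145],np.pi)
E
```

```text
turn [-0.0003  0.0006 -0.0006] shift [-0.0041 -0.0021  0.1909] t 13.45 pos [ 0.4254 -0.0723  0.2023] rot [-3.1411e+00  9.0000e-04  3.1407e+00] F [-0.15 -1.04 -1.79] op 0.0179
turn [-0.     -0.     -0.0008] shift [-0.0049 -0.0022  0.1897] t 13.55 pos [ 0.4252 -0.0723  0.2019] rot [-3.1415 -0.      3.1403] F [-0.26  0.41 -0.41] op 0.0176
```

View pics/w12.png

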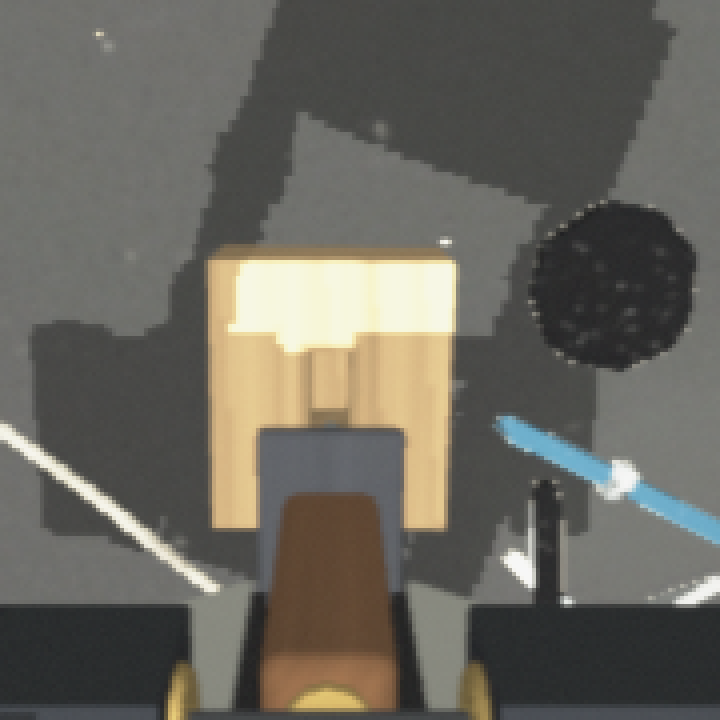

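View pics/t12.png

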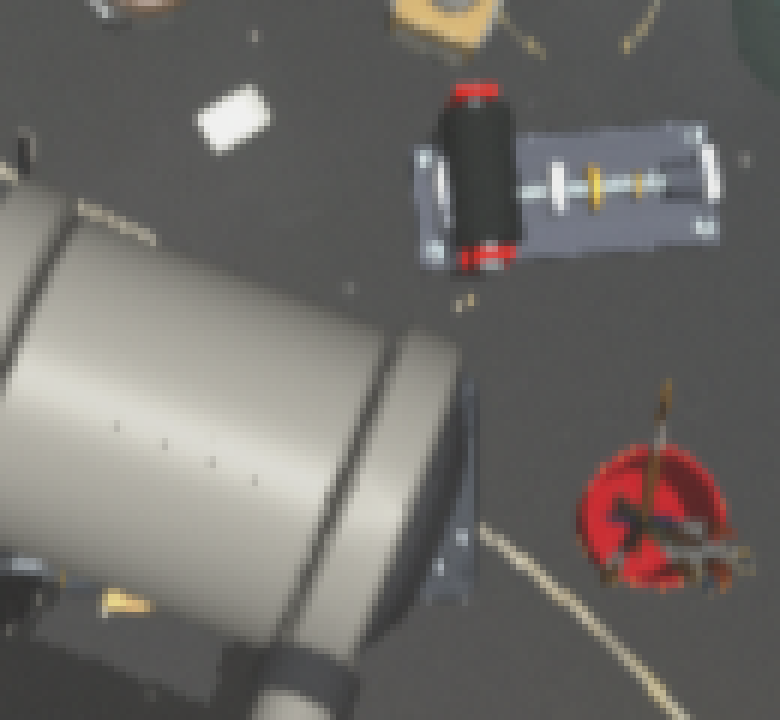

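>>> arm_command:
  motion:
    - [[0,0,0,-0.0045,-0.002,0.1,-1],[0,0,0,-0.0045,-0.002,0.2,-1],[0,0,0,-0.0045,-0.002,0.23,-1],[0,0,0,-0.0045,-0.002,0.23,-1],[0,0,0,-0.0045,-0.002,0.23,-1]]

```text
time: 14.05
tool_pos: [0.4268, -0.0726, 0.1339]
tool_rot: [-3.141, 0.001, 3.141]
contact_force: [0.6, -0.3, -0.2]
opening: 0.0177
```

```bash
python3 - <<'E'
from h import *
plan([.4267,-.073,.0815],np.pi)
E
```

```text
turn [-0.0002  0.0007 -0.0005] shift [ 0.0004 -0.0012  0.1746] t 14.05 pos [ 0.4268 -0.0726  0.1339] rot [-3.1413e+00  1.1000e-03  3.1408e+00] F [ 0.57 -0.27 -0.24] op 0.0177
```

>>> arm_command:
  motion:
    - [[0,0,0,0,-0.001,0.03,-1],[0,0,0,0,-0.001,0.06,-1],[0,0,0,0,-0.001,0.09,-1],[0,0,0,0,-0.001,0.12,-1],[0,0,0,0,-0.001,0.15,-1],[0,0,0,0,-0.001,0.168,-1],[0,0,0,0,-0.001,0.168,-1]]

```text
time: 14.75
tool_pos: [0.4254, -0.0722, 0.0819]
tool_rot: [3.141, -0.002, 3.141]
contact_force: [-0.3, 0.7, -0.6]
opening: 0.0177
```

```bash
python3 - <<'E'
from h import *
plan([.4267,-.073,.0815],np.pi)
E
```

```text
turn [ 0.0004 -0.001  -0.0003] shift [-0.0042 -0.0026  0.0012] t 14.75 pos [ 0.4254 -0.0722  0.0819] rot [ 3.1409e+00 -1.5000e-03  3.1412e+00] F [-0.3  0.7 -0.6] op 0.0177
```

Almost seated (tips within 1 mm of home); settle and open.

>>> arm_command:
  motion:
    - [[0,0,0,0,0,0,-1],[0,0,0,0,0,0.002,1],[0,0,0,0,0,0.002,1],[0,0,0,0,0,0.002,1],[0,0,0,0,0,0.002,1],[0,0,0,0,0,0.002,1],[0,0,0,0,0,0.002,1],[0,0,0,0,0,0.002,1]]

```text
time: 15.55
tool_pos: [0.4259, -0.0724, 0.0821]
tool_rot: [3.142, 0.0, 3.141]
contact_force: [-0.5, 0.5, 0.2]
opening: 0.0689
```

```bash
python3 - <<'E'
from h import *
plan([.4267,-.073,.0815],np.pi)
c=shot("wrist","13");crop(c,(220,80,420,260),4,"pics/w13.png")
E
```

```text
turn [ 0.      0.     -0.0002] shift [-0.0026 -0.002   0.0021] t 15.55 pos [ 0.4259 -0.0724  0.0821] rot [3.1415e+00 1.0000e-04 3.1412e+00] F [-0.5   0.52  0.21] op 0.0689
```

View pics/w13.png

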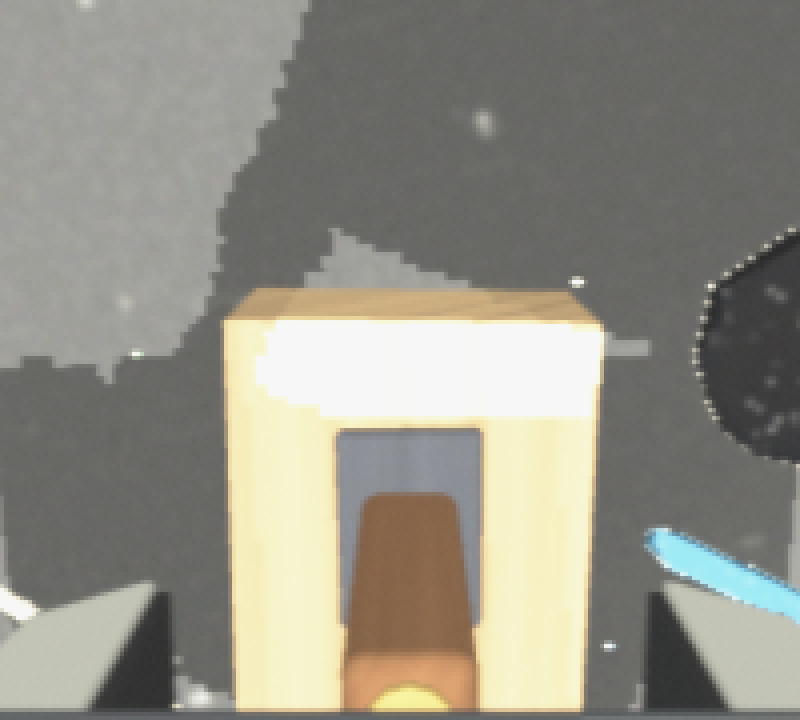

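>>> arm_command:
  motion:
    - [[0,0,0,0,0,0,1],[0,0,0,0,0,-0.15,1],[0,0,0,0,0,-0.3,1],[0,0,0,0,0,-0.4,1],[0,0,0,0,0,-0.4,1]]

```text
time: 16.1
tool_pos: [0.4282, -0.0732, 0.2061]
tool_rot: [-3.139, 0.008, 3.141]
contact_force: [0.5, 0.4, -0.0]
opening: 0.092
```

```bash
python3 - <<'E'
from h import *
c=shot("wrist","14");on=np.ones((400,640));pts(c,on,(250,100,400,235),.122,.15,"handle top");pts(c,on,(280,100,365,235),.0535,.06,"guard")
cv2.imwrite("pics/w14.png",c["image"][:,:,::-1])
plan([.5713,-.1942,.17],np.pi+.1117)
E
```

```text
handle top 375 mean [ 0.4249 -0.0729  0.1306] rect [425.8 -73.1] [17.1 17.6] 0.7
guard 362 mean [ 0.418  -0.073   0.0548] rect [426.2 -73.4] [39.4 27.2] 0.7
turn [-0.0011  0.0027 -0.0713] shift [-0.4808 -0.4044  0.1154] t 16.15 pos [ 0.427  -0.0728  0.2038] rot [-3.1401  0.0043  3.1413] F [ 0.27 -0.11 -0.73] op 0.0917
```

View pics/w14.png

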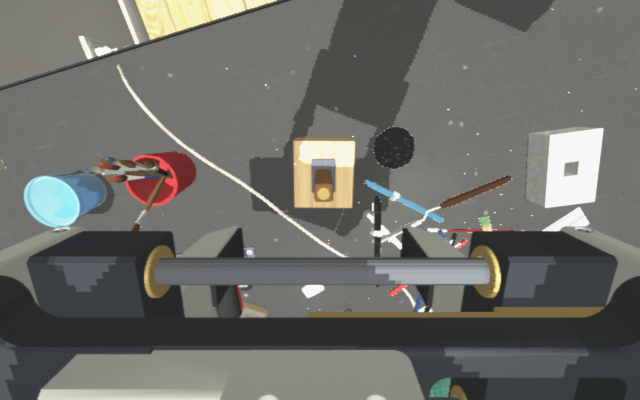

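>>> arm_command:
  motion:
    - [[0,0,-0.071,-0.48,-0.404,0,1],[0,0,-0.071,-0.48,-0.404,0,1],[0,0,-0.071,-0.48,-0.404,0,1],[0,0,-0.071,-0.48,-0.404,0,1],[0,0,-0.071,-0.48,-0.404,0.1,1],[0,0,-0.071,-0.48,-0.404,0.15,1],[0,0,-0.071,-0.48,-0.404,0.15,1],[0,0,-0.071,-0.48,-0.404,0.15,1]]

```text
time: 16.95
tool_pos: [0.5694, -0.1934, 0.1563]
tool_rot: [3.14, -0.002, -3.03]
contact_force: [1.1, -0.1, 0.4]
opening: 0.0916
```

```bash
python3 - <<'E'
from h import *
c=shot("wrist","15");cv2.imwrite("pics/w15.png",c["image"][:,:,::-1])
on=np.ones((400,640));pts(c,on,(270,130,380,230),.077,.1,"roller")
plan([.5713,-.1942,.056],np.pi+.1117)
E
```

```text
roller 2153 mean [ 0.5668 -0.1942  0.0867] rect [ 566.9 -194.4] [68.7 29. ] 7.2
turn [ 0.      0.0001 -0.0003] shift [-0.0042 -0.0024  0.3376] t 17.0 pos [ 0.5699 -0.1936  0.1573] rot [ 3.1415e+00  1.0000e-04 -3.0303e+00] F [-0.23  0.89  0.09] op 0.0917
```

View pics/w15.png

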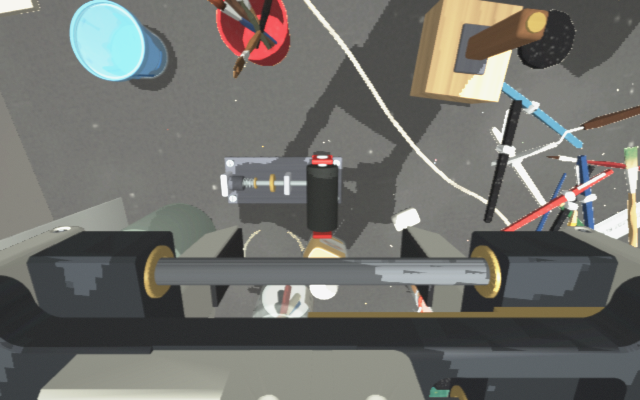

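>>> arm_command:
  motion:
    - [[0,0,0,-0.004,-0.002,0.12,1],[0,0,0,-0.004,-0.002,0.24,1],[0,0,0,-0.004,-0.002,0.31,1],[0,0,0,-0.004,-0.002,0.336,1],[0,0,0,-0.004,-0.002,0.336,1],[0,0,0,-0.004,-0.002,0.336,1]]
  grip_force: 20

```text
time: 17.6
tool_pos: [0.5722, -0.1946, 0.0581]
tool_rot: [-3.14, 0.003, -3.03]
contact_force: [0.1, -0.9, 0.8]
opening: 0.0918
```

```bash
python3 - <<'E'
from h import *
plan([.5713,-.1942,.056],np.pi+.1117)
E
```

```text
turn [-0.001   0.0016 -0.0003] shift [0.0029 0.0016 0.0069] t 17.6 pos [ 0.5722 -0.1946  0.0581] rot [-3.1400e+00  2.6000e-03 -3.0303e+00] F [ 0.08 -0.86  0.75] op 0.0918
```

>>> arm_command:
  motion:
    - [[0,0,0,0.001,0.001,0.004,-0.2],[0,0,0,0.001,0.001,0.004,-0.2],[0,0,0,0.001,0.001,0.004,-0.2],[0,0,0,0.001,0.001,0.004,-0.2],[0,0,0,0.001,0.001,0.004,-0.2],[0,0,0,0.001,0.001,0.004,-0.2]]

```text
time: 18.2
tool_pos: [0.5708, -0.1939, 0.0551]
tool_rot: [3.142, 0.0, -3.03]
contact_force: [-0.7, -0.7, -0.4]
opening: 0.0484
```

```bash
python3 - <<'E'
from h import *
plan([.5713,-.1942,.056],np.pi+.1117)
E
```

```text
turn [ 0.      0.     -0.0004] shift [-0.0015 -0.0013 -0.0029] t 18.2 pos [ 0.5708 -0.1939  0.0551] rot [ 3.1415e+00  1.0000e-04 -3.0305e+00] F [-0.72 -0.69 -0.41] op 0.0484
```

>>> arm_command:
  motion:
    - [[0,0,0,-0.001,-0.001,-0.003,-0.6],[0,0,0,-0.001,-0.001,-0.003,-0.6],[0,0,0,-0.001,-0.001,-0.003,-1],[0,0,0,-0.001,-0.001,-0.003,-1],[0,0,0,-0.001,-0.001,-0.003,-1],[0,0,0,-0.001,-0.001,-0.003,-1]]

```text
time: 18.8
tool_pos: [0.5711, -0.1941, 0.056]
tool_rot: [3.142, 0.0, -3.03]
contact_force: [0.6, 0.5, 0.5]
opening: 0.022
```

```bash
python3 - <<'E'
from h import *
plan([.5713,-.1942,.15],np.pi+.1117)
E
```

```text
turn [ 0.      0.     -0.0004] shift [-6.000e-04 -3.000e-04 -3.133e-01] t 18.8 pos [ 0.5711 -0.1941  0.056 ] rot [ 3.1415e+00  1.0000e-04 -3.0305e+00] F [0.63 0.49 0.46] op 0.022
```

```bash
python3 - <<'E'
from h import *
c=shot("wrist","16");cv2.imwrite("pics/w16.png",c["image"][:,:,::-1])
s=shot("side","16");crop(s,(230,80,390,230),5,"pics/s16.png")
print(robot.observe()["opening"])
E
```

```text
0.021924139046671582
```

View pics/w16.png

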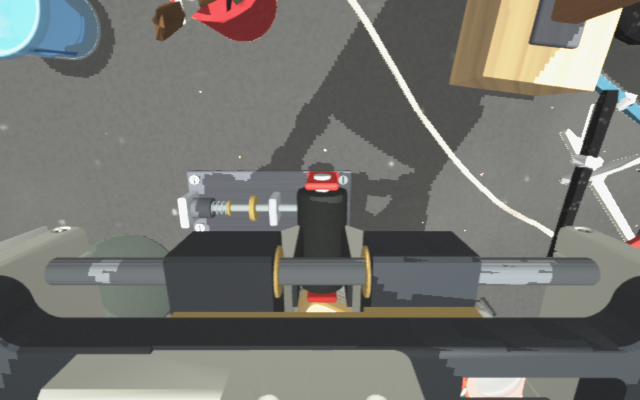

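View pics/s16.png

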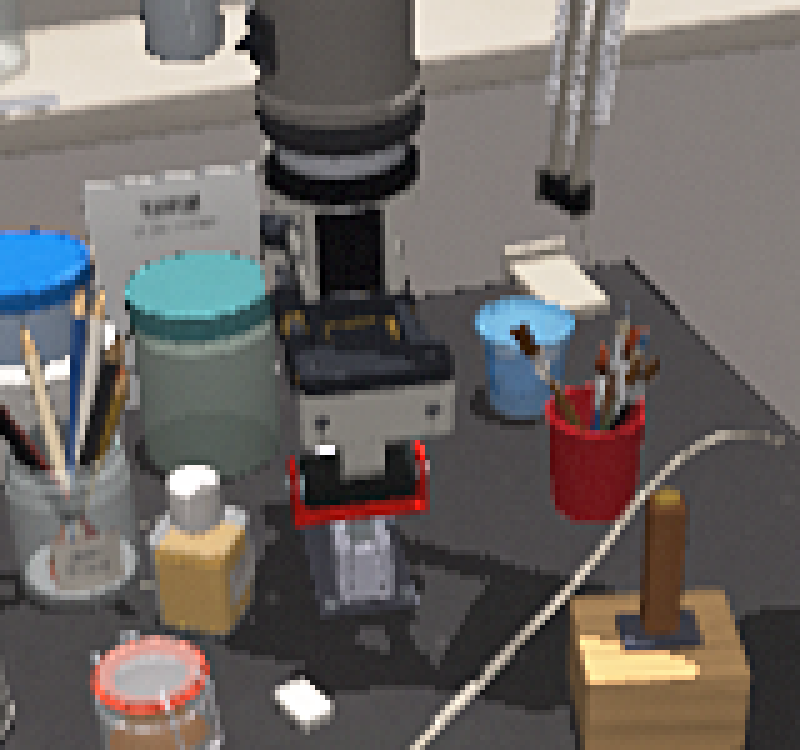

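>>> arm_command:
  motion:
    - [[0,0,0,0,0,0,-1],[0,0,0,0,0,0,-1],[0,0,0,0,0,-0.02,-1],[0,0,0,0,0,-0.05,-1],[0,0,0,0,0,-0.05,-1]]

```text
time: 19.4
tool_pos: [0.5721, -0.1946, 0.0728]
tool_rot: [-3.14, 0.003, -3.03]
contact_force: [-0.5, -0.9, 0.5]
opening: 0.0007
```

```bash
python3 - <<'E'
from h import *
plan([.5713,-.1942,.15],np.pi+.1117)
s=shot("side","17");crop(s,(250,100,350,210),6,"pics/s17.png")
E
```

```text
turn [-0.001   0.0017 -0.0003] shift [ 0.0019  0.0012 -0.2573] t 19.4 pos [ 0.5721 -0.1946  0.0728] rot [-3.1400e+00  2.6000e-03 -3.0304e+00] F [-0.55 -0.89  0.49] op 0.0007
```

View pics/s17.png

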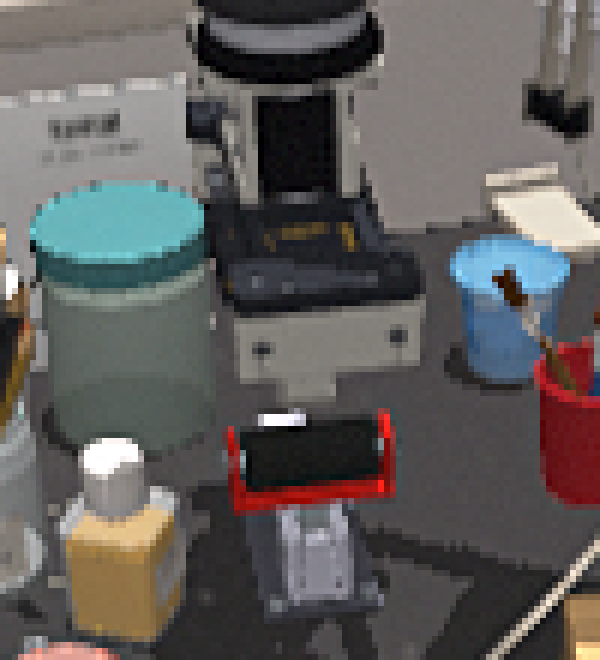

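```bash
python3 - <<'E'
from h import *
c=shot("wrist","18");crop(c,(240,150,420,330),4,"pics/w18.png")
W=cloud(load("side17"));im=load("side17")["image"];h=cv2.cvtColor(im,cv2.COLOR_RGB2HSV)
for n in ("side7","side16","side17"):
    d=load(n);W=cloud(d);h=cv2.cvtColor(d["image"],cv2.COLOR_RGB2HSV);m=((h[...,0]<8)|(h[...,0]>172))&(h[...,1]>120);k=np.zeros_like(m);k[155:200,285:322]=m[155:200,285:322]
    P=W[k];print(n,k.sum(),np.nanpercentile(P,[5,50,95],axis=0).round(3).tolist())
E
```

```text
side7 145 [[0.532, -0.238, 0.002], [0.566, -0.187, 0.046], [0.605, -0.181, 0.074]]
side16 146 [[0.533, -0.258, 0.003], [0.57, -0.188, 0.06], [0.605, -0.181, 0.088]]
side17 149 [[0.532, -0.25, 0.007], [0.567, -0.187, 0.06], [0.605, -0.18, 0.089]]
```

View pics/w18.png

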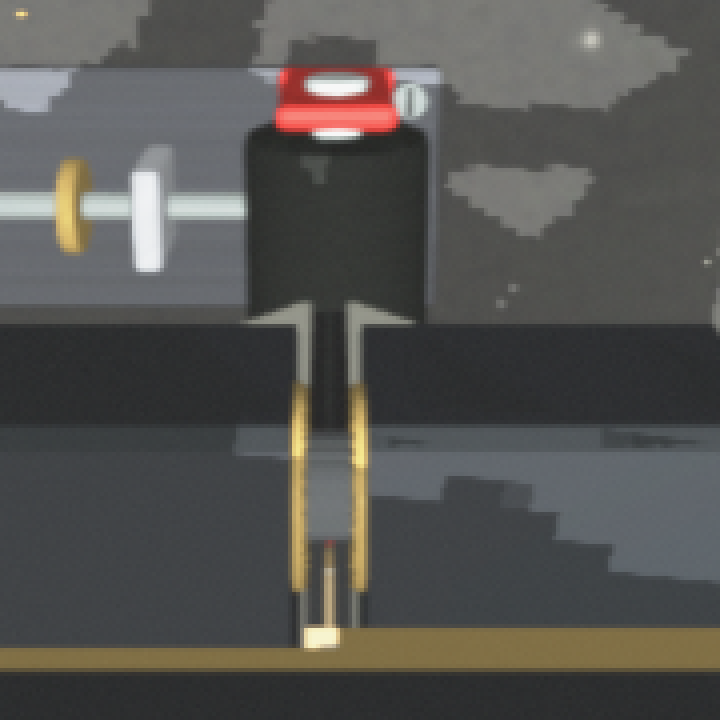

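>>> arm_command:
  motion:
    - [[0,0,0,0,0,-0.03,-1],[0,0,0,0,0,-0.06,-1],[0,0,0,0,0,-0.1,-1],[0,0,0,0,0,-0.1,-1]]

```text
time: 19.9
tool_pos: [0.5724, -0.1947, 0.1035]
tool_rot: [-3.139, 0.004, -3.03]
contact_force: [0.6, -0.0, -0.0]
opening: 0.0005
```

```bash
python3 - <<'E'
from h import *
plan([.5713,-.1942,.056],np.pi+.1117)
c=shot("wrist","19");crop(c,(220,130,420,310),4,"pics/w19.png")
s=shot("side","19");crop(s,(250,100,350,210),6,"pics/s19.png")
E
```

```text
turn [-0.0014  0.0023 -0.0004] shift [0.0041 0.0025 0.1583] t 19.9 pos [ 0.5724 -0.1947  0.1035] rot [-3.1394  0.0036 -3.0304] F [ 0.58 -0.05 -0.02] op 0.0005
```

View pics/w19.png

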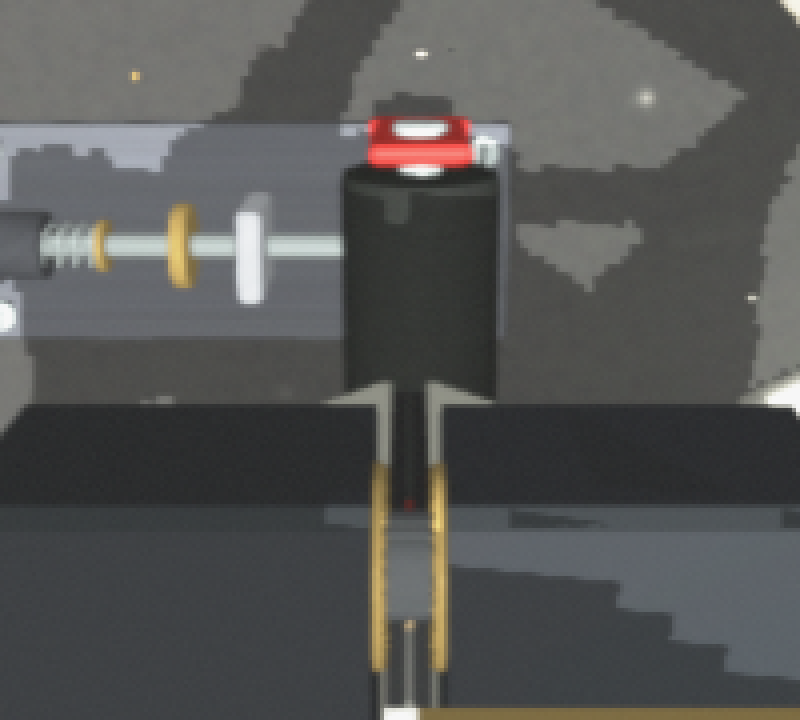

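View pics/s19.png

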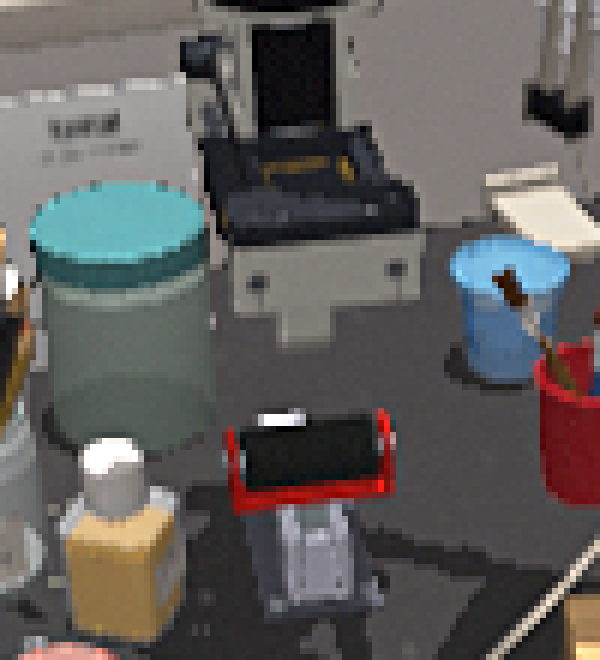

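>>> arm_command:
  motion:
    - [[0,0,0,0.001,0.001,0,0.2],[0,0,0,0.001,0.001,0,0.2],[0,0,0,0.001,0.001,0,0.2],[0,0,0,0.001,0.001,0,0.2],[0,0,0,0.001,0.001,0,0.2],[0,0,0,0.001,0.001,0,0.2],[0,0,0,0.001,0.001,0,0.2]]

```text
time: 20.7
tool_pos: [0.5708, -0.1938, 0.101]
tool_rot: [3.141, 0.0, -3.03]
contact_force: [-0.7, 0.2, 0.6]
opening: 0.0515
```

```bash
python3 - <<'E'
from h import *
plan([.5713,-.1942,.056],np.pi+.1117)
E
```

```text
turn [ 0.0001  0.     -0.0003] shift [-0.0015 -0.0014  0.1499] t 20.7 pos [ 0.5708 -0.1938  0.101 ] rot [ 3.1415e+00  1.0000e-04 -3.0304e+00] F [-0.72  0.18  0.59] op 0.0515
```

>>> arm_command:
  motion:
    - [[0,0,0,-0.001,-0.001,0.05,0.2],[0,0,0,-0.001,-0.001,0.1,0.2],[0,0,0,-0.001,-0.001,0.14,0.2],[0,0,0,-0.001,-0.001,0.15,0.2],[0,0,0,-0.001,-0.001,0.15,0.2],[0,0,0,-0.001,-0.001,0.15,0.2]]

```text
time: 21.3
tool_pos: [0.5715, -0.1943, 0.0566]
tool_rot: [-3.141, 0.001, -3.03]
contact_force: [0.1, 0.6, 0.2]
opening: 0.0553
```

>>> arm_command:
  motion:
    - [[0,0,0,0,0,0,-1],[0,0,0,0,0,0,-1],[0,0,0,0,0,0,-1]]
  grip_force: 20

```text
time: 21.6
tool_pos: [0.5713, -0.1942, 0.0564]
tool_rot: [-3.141, 0.001, -3.03]
contact_force: [-0.5, 0.0, 0.7]
opening: 0.0357
```

>>> arm_command:
  motion:
    - [[0,0,0,0,0,0,-1]]

```text
time: 21.7
tool_pos: [0.5712, -0.1942, 0.0562]
tool_rot: [-3.141, 0.0, -3.03]
contact_force: [0.2, -0.0, 0.4]
opening: 0.0276
```

>>> arm_command:
  motion:
    - [[0,0,0,0,0,0,-1]]

```text
time: 21.8
tool_pos: [0.5712, -0.1941, 0.0562]
tool_rot: [3.142, 0.0, -3.03]
contact_force: [0.6, 0.1, 0.6]
opening: 0.0215
```

>>> arm_command:
  motion:
    - [[0,0,0,0,0,0,-1]]

```text
time: 21.9
tool_pos: [0.5712, -0.1941, 0.0561]
tool_rot: [-3.142, 0.0, -3.03]
contact_force: [-0.9, -0.4, 0.3]
opening: 0.0216
```

>>> arm_command:
  motion:
    - [[0,0,0,0,0,0,-1],[0,0,0,0,0,0,-1]]
  grip_force: 10

```text
time: 22.1
tool_pos: [0.5713, -0.1942, 0.0563]
tool_rot: [-3.141, 0.001, -3.03]
contact_force: [-0.8, 1.3, 2.6]
opening: 0.0217
```

>>> arm_command:
  motion:
    - [[0,0,0,0,0,0,-1],[0,0,0,0,0,0,-1]]
  grip_force: 30

```text
time: 22.3
tool_pos: [0.5713, -0.1941, 0.0562]
tool_rot: [-3.142, 0.0, -3.03]
contact_force: [0.8, 1.5, 2.1]
opening: 0.0205
```

```bash
python3 - <<'E'
from h import *
c=shot("wrist","20");crop(c,(220,130,420,310),4,"pics/w20.png")
plan([.5713,-.1942,.046],np.pi+.1117)
E
```

```text
turn [-0.      0.0002 -0.0003] shift [-0.0002 -0.0003  0.0337] t 22.35 pos [ 0.5712 -0.1941  0.0561] rot [-3.1415e+00  3.0000e-04 -3.0304e+00] F [0.27 0.11 2.4 ] op 0.0208
```

View pics/w20.png

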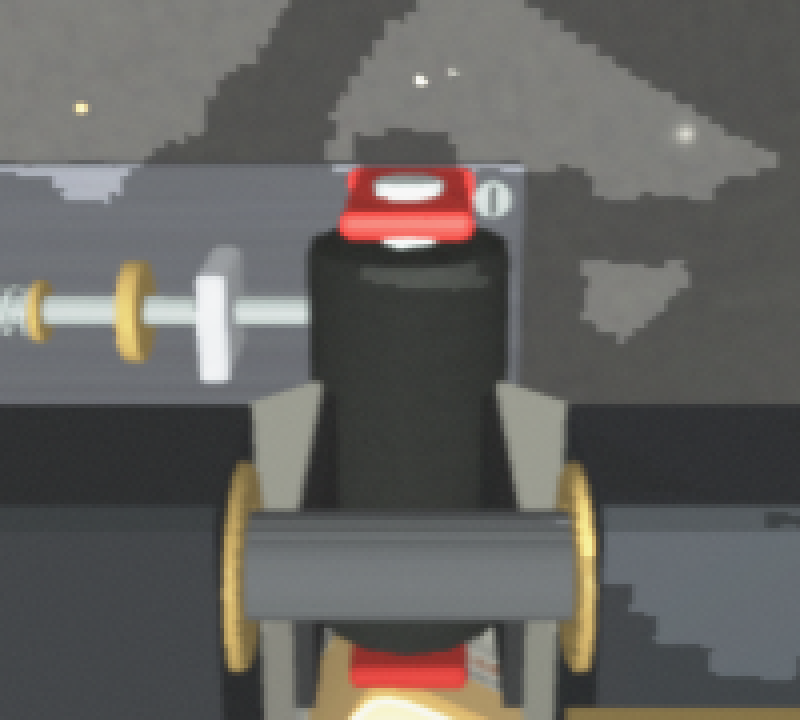

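>>> arm_command:
  motion:
    - [[0,0,0,0,0,0,0],[0,0,0,0,0,0,0],[0,0,0,0,0,0,0],[0,0,0,0,0,0.01,0],[0,0,0,0,0,0.02,0],[0,0,0,0,0,0.028,0],[0,0,0,0,0,0.028,0]]

```text
time: 23.05
tool_pos: [0.5708, -0.194, 0.0469]
tool_rot: [3.141, -0.001, -3.031]
contact_force: [-0.1, 0.8, 0.1]
opening: 0.0459
```

>>> arm_command:
  motion:
    - [[0,0,0,0,0,0,-1],[0,0,0,0,0,0,-1],[0,0,0,0,0,0,-1],[0,0,0,0,0,0,-1]]

```text
time: 23.45
tool_pos: [0.5712, -0.1942, 0.0477]
tool_rot: [-3.142, 0.0, -3.03]
contact_force: [-0.1, 0.3, 0.1]
opening: 0.0288
```

>>> arm_command:
  motion:
    - [[0,0,0,0,0,0,-1],[0,0,0,0,0,0,-1],[0,0,0,0,0,0,-1]]

```text
time: 23.75
tool_pos: [0.5712, -0.1942, 0.0477]
tool_rot: [-3.142, 0.0, -3.03]
contact_force: [-0.5, 0.2, 0.8]
opening: 0.0284
```

```bash
python3 - <<'E'
from h import *
print([a for a in dir(robot) if a[0]!='_'], robot.tcp_to_grasp)
c=shot("wrist","21");crop(c,(220,130,420,310),4,"pics/w21.png")
s=shot("side","21");crop(s,(250,100,350,210),6,"pics/s21.png")
h=cv2.cvtColor(s["image"],cv2.COLOR_RGB2HSV);m=((h[...,0]<8)|(h[...,0]>172))&(h[...,1]>120);k=np.zeros_like(m);k[155:200,285:322]=m[155:200,285:322]
print(np.nanpercentile(cloud(s)[k],[5,50,95],axis=0).round(3).tolist())
E
```

```text
['IKError', 'hand_in', 'observe', 'read_camera', 'tcp_to_grasp'] 0.0188
[[0.533, -0.266, 0.002], [0.57, -0.188, 0.06], [0.605, -0.181, 0.087]]
```

View pics/s21.png

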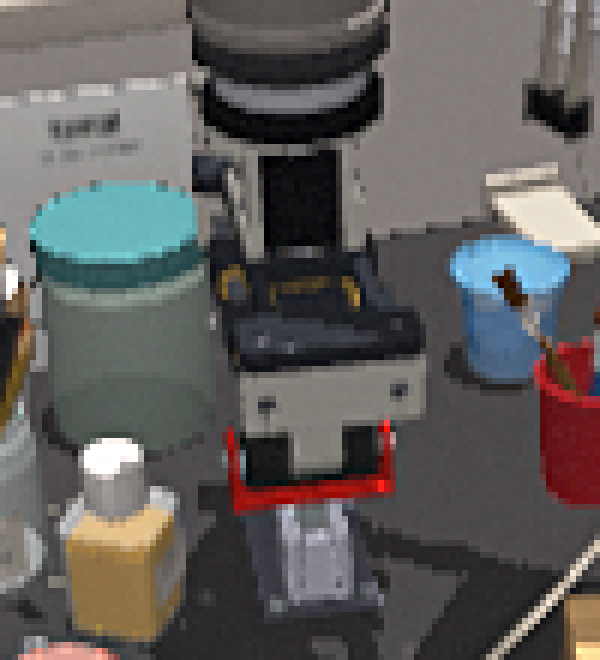

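View pics/w21.png

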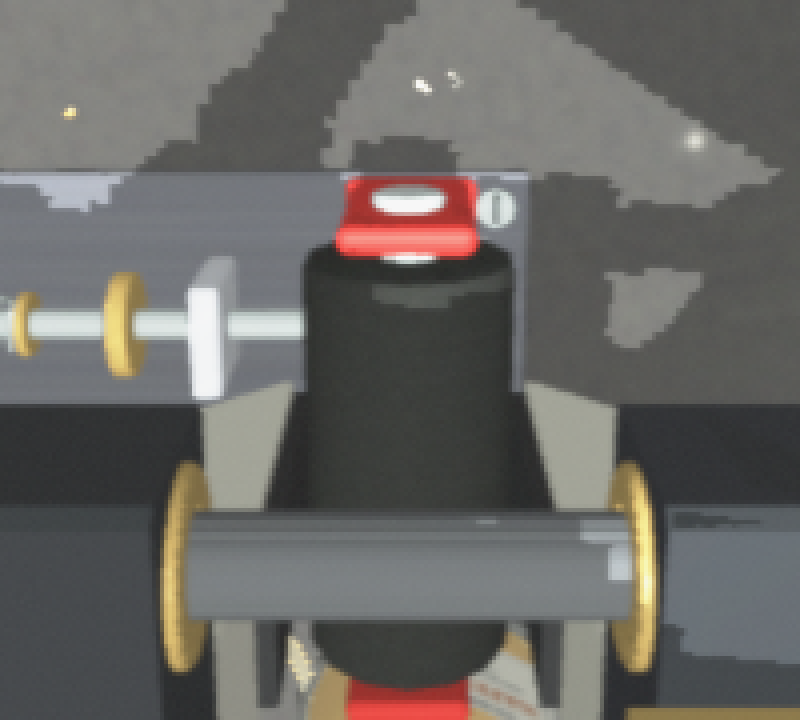

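```bash
python3 - <<'E'
from h import *
s=load("side21")
o,d=ray(s,250+315/6-.5,100+472/6-.5)
for y in (-.16,-.165,-.17,-.175,-.18): print(y,(o+d*(y-o[1])/d[1]).round(4))
W=cloud(s)
for v in range(168,186,2): print(v,W[v,302].round(3))
plan([.5713,-.1942,.046],np.pi+.1117)
E
```

```text
-0.16 [ 0.5676 -0.16    0.0873]
-0.165 [ 0.5675 -0.165   0.0841]
-0.17 [ 0.5674 -0.17    0.0808]
-0.175 [ 0.5674 -0.175   0.0775]
-0.18 [ 0.5673 -0.18    0.0743]
168 [ 0.567 -0.108  0.15 ]
170 [ 0.567 -0.108  0.145]
172 [ 0.567 -0.161  0.106]
174 [ 0.567 -0.163  0.098]
176 [ 0.567 -0.163  0.092]
178 [ 0.567 -0.181  0.074]
180 [ 0.567 -0.192  0.06 ]
182 [ 0.568 -0.184  0.059]
184 [ 0.568 -0.19   0.048]
turn [-0.      0.0001 -0.0004] shift [-0.0004 -0.0001  0.0057] t 23.85 pos [ 0.5712 -0.1942  0.0477] rot [-3.1415e+00  2.0000e-04 -3.0305e+00] F [-0.8   0.99  1.01] op 0.0291
```

>>> arm_command:
  motion:
    - [[0,0,0,0,0,0,0.1],[0,0,0,0,0,0,0.1],[0,0,0,0,0,0,0.1],[0,0,0,0,0,0.02,0.1],[0,0,0,0,0,0.04,0.1],[0,0,0,0,0,0.05,0.1],[0,0,0,0,0,0.05,0.1]]

```text
time: 24.55
tool_pos: [0.5706, -0.1939, 0.0317]
tool_rot: [3.141, -0.001, -3.03]
contact_force: [0.1, -0.6, 0.3]
opening: 0.0505
```

```bash
python3 - <<'E'
from h import *
plan([.5713,-.1942,.03],np.pi+.1117)
s=shot("side","22");crop(s,(250,100,350,210),6,"pics/s22.png");W=cloud(s)
for v in range(160,192,2): print(v,W[v,302].round(3))
E
```

```text
turn [ 0.0006 -0.0009 -0.0004] shift [-0.0022 -0.0013  0.0056] t 24.55 pos [ 0.5706 -0.1939  0.0317] rot [ 3.1406e+00 -1.4000e-03 -3.0304e+00] F [ 0.07 -0.62  0.32] op 0.0505
160 [ 0.566 -0.114  0.169]
162 [ 0.567 -0.103  0.17 ]
164 [ 0.567 -0.102  0.165]
166 [ 0.567 -0.098  0.162]
168 [ 0.567 -0.101  0.155]
170 [ 0.567 -0.109  0.144]
172 [ 0.568 -0.11   0.138]
174 [ 0.568 -0.109  0.132]
176 [ 0.568 -0.108  0.127]
178 [ 0.568 -0.151  0.094]
180 [ 0.568 -0.151  0.087]
182 [ 0.568 -0.151  0.081]
184 [ 0.568 -0.155  0.072]
186 [ 0.568 -0.19   0.042]
188 [ 0.569 -0.184  0.039]
190 [ 0.569 -0.18   0.035]
```

View pics/s22.png

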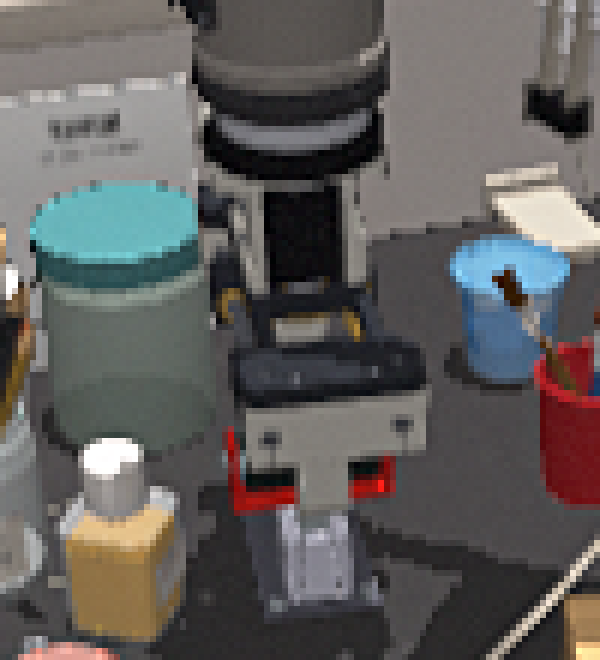

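>>> arm_command:
  motion:
    - [[0,0,0,-0.001,-0.001,0.013,0.1],[0,0,0,-0.001,-0.001,0.013,-1],[0,0,0,-0.001,-0.001,0.013,-1],[0,0,0,-0.001,-0.001,0.013,-1],[0,0,0,-0.001,-0.001,0.013,-1],[0,0,0,-0.001,-0.001,0.013,-1],[0,0,0,-0.001,-0.001,0.013,-1]]
  grip_force: 25

```text
time: 25.3
tool_pos: [0.5715, -0.1944, 0.0288]
tool_rot: [-3.142, 0.0, -3.03]
contact_force: [0.2, -0.4, 0.5]
opening: 0.0294
```

>>> arm_command:
  motion:
    - [[0,0,0,0,0,0,-1],[0,0,0,0,0,0,-1]]

```text
time: 25.5
tool_pos: [0.5715, -0.1944, 0.0288]
tool_rot: [-3.142, 0.0, -3.03]
contact_force: [0.4, 1.1, 1.6]
opening: 0.0292
```

Opening 29.3 mm ≈ roller diameter. Lift slowly.

>>> arm_command:
  motion:
    - [[0,0,0,0,0,-0.03,-1],[0,0,0,0,0,-0.08,-1],[0,0,0,0,0,-0.15,-1],[0,0,0,0,0,-0.25,-1],[0,0,0,0,0,-0.38,-1],[0,0,0,0,0,-0.45,-1],[0,0,0,0,0,-0.45,-1]]

```text
time: 26.2
tool_pos: [0.5732, -0.1952, 0.1679]
tool_rot: [-3.138, 0.006, -3.03]
contact_force: [0.0, 0.1, -1.0]
opening: 0.0292
```

```bash
python3 - <<'E'
from h import *
s=shot("side","23");crop(s,(230,60,380,210),5,"pics/s23.png")
c=shot("wrist","23");cv2.imwrite("pics/w23.png",c["image"][:,:,::-1])
plan([.50,.1,.17],np.pi+.13)
E
```

```text
turn [ 0.0001 -0.0001 -0.012 ] shift [ 0.1269  1.001  -0.0216] t 26.3 pos [ 0.5711 -0.1942  0.1635] rot [ 3.1414e+00 -1.0000e-04 -3.0305e+00] F [-0.11  0.83 -1.99] op 0.0293
```

View pics/s23.png

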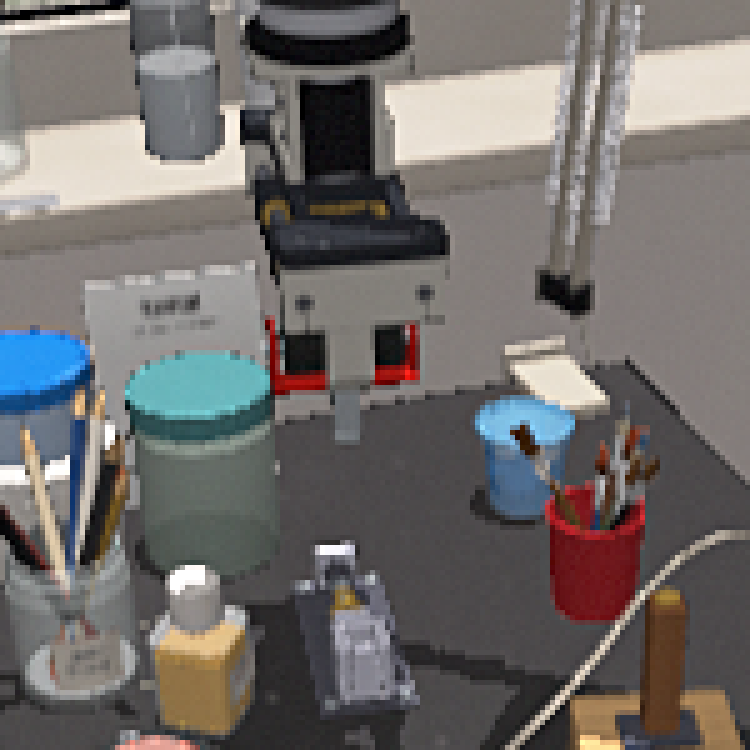

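View pics/w23.png

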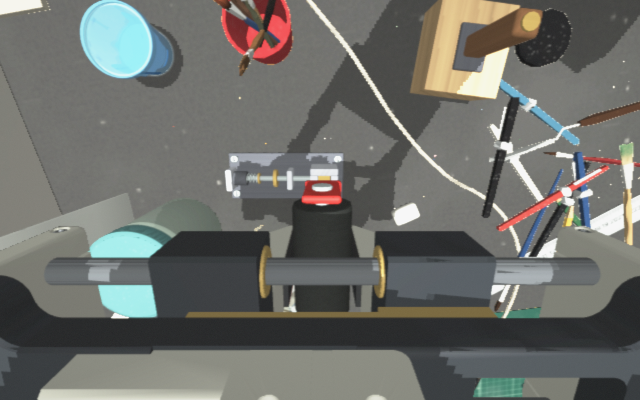

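>>> arm_command:
  motion:
    - [[0,0,-0.006,0.1,0.8,-0.02,-1],[0,0,-0.006,0.1,0.8,-0.02,-1],[0,0,-0.006,0.1,0.8,-0.02,-1],[0,0,-0.006,0.1,0.8,-0.02,-1],[0,0,-0.006,0.1,0.8,-0.02,-1],[0,0,-0.006,0.1,0.8,-0.02,-1]]

```text
time: 26.9
tool_pos: [0.5123, 0.0454, 0.1681]
tool_rot: [3.139, -0.004, -3.016]
contact_force: [0.5, -0.3, -1.0]
opening: 0.029
```

```bash
python3 - <<'E'
from h import *
plan([.50,.23,.17],np.pi+.1396)
E
```

```text
turn [ 0.0015 -0.0026 -0.0088] shift [-0.0364  0.6157 -0.0049] t 26.9 pos [0.5123 0.0454 0.1681] rot [ 3.1392 -0.0041 -3.0159] F [ 0.55 -0.35 -1.  ] op 0.029
```

>>> arm_command:
  motion:
    - [[0,0,-0.009,-0.036,0.615,0,-1],[0,0,-0.009,-0.036,0.615,0,-1],[0,0,-0.009,-0.036,0.615,0,-1],[0,0,-0.009,-0.036,0.615,0,-1],[0,0,-0.009,-0.036,0.615,0,-1],[0,0,-0.009,-0.036,0.615,0,-1],[0,0,-0.009,-0.036,0.615,0,-1]]

```text
time: 27.6
tool_pos: [0.5034, 0.2238, 0.1687]
tool_rot: [-3.141, -0.002, -3.008]
contact_force: [0.4, 0.1, -0.1]
opening: 0.0296
```

```bash
python3 - <<'E'
from h import *
c=shot("wrist","24");cv2.imwrite("pics/w24.png",c["image"][:,:,::-1])
on=np.ones((400,640));pts(c,on,(240,40,420,190),.0365,.0395,"stand")
plan([.4215,.2302,.13],np.pi+.1396)
E
```

```text
stand 4472 mean [0.4201 0.2299 0.0377] rect [421.5 230.2] [89.9 60. ] 8.0
turn [-0.0004 -0.0008 -0.0042] shift [0.2683 0.058  0.1305] t 27.65 pos [0.5036 0.2237 0.169 ] rot [-3.1410e+00 -1.3000e-03 -3.0086e+00] F [ 0.23  0.12 -1.93] op 0.0296
```

View pics/w24.png

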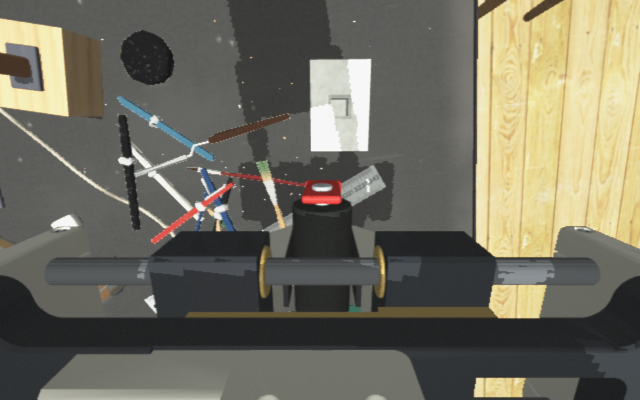

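>>> arm_command:
  motion:
    - [[0,0,-0.004,0.134,0.029,0,-1],[0,0,-0.004,0.268,0.058,0,-1],[0,0,-0.004,0.268,0.058,0.1,-1],[0,0,-0.004,0.268,0.058,0.2,-1],[0,0,-0.004,0.268,0.058,0.3,-1],[0,0,-0.004,0.268,0.058,0.31,-1],[0,0,-0.004,0.268,0.058,0.31,-1],[0,0,-0.004,0.268,0.058,0.31,-1]]

```text
time: 28.45
tool_pos: [0.4228, 0.2316, 0.0781]
tool_rot: [3.141, 0.002, -3.002]
contact_force: [0.4, -0.7, -0.8]
opening: 0.0295
```

```bash
python3 - <<'E'
from h import *
s=shot("side","25");crop(s,(330,180,470,350),4,"pics/s25.png")
plan([.4215,.2302,.05],np.pi+.1396)
E
```

```text
turn [0.0004 0.0018 0.0004] shift [ 0.0054 -0.0045  0.094 ] t 28.5 pos [0.4228 0.2317 0.0782] rot [ 3.1410e+00  2.8000e-03 -3.0013e+00] F [ 0.6  -0.04 -1.37] op 0.0292
```

View pics/s25.png

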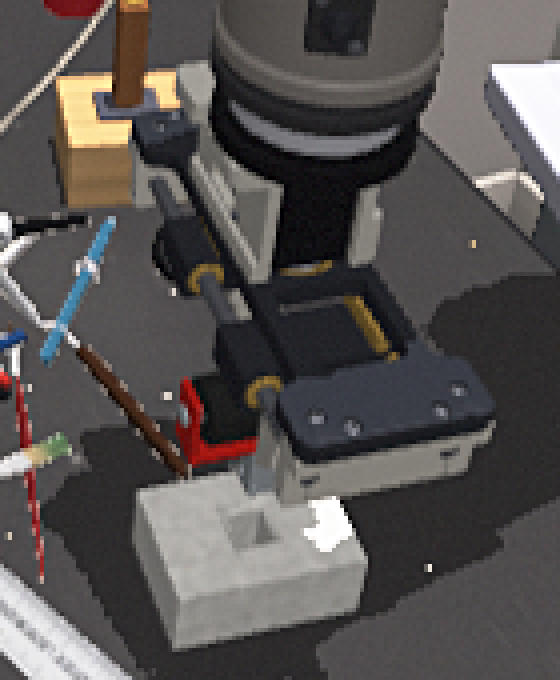

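>>> arm_command:
  motion:
    - [[0,0,0,0.004,-0.004,0.03,-1],[0,0,0,0.004,-0.004,0.06,-1],[0,0,0,0.004,-0.004,0.08,-1],[0,0,0,0.004,-0.004,0.08,-1],[0,0,0,0.004,-0.004,0.08,-1]]

```text
time: 29.0
tool_pos: [0.4204, 0.2304, 0.0525]
tool_rot: [-3.142, -0.001, -3.001]
contact_force: [-0.8, -0.3, -0.5]
opening: 0.0293
```

```bash
python3 - <<'E'
from h import *
plan([.4215,.2302,.015],np.pi+.1396)
s=shot("side","26");crop(s,(330,180,470,350),4,"pics/s26.png")
E
```

```text
turn [-0.     -0.0004  0.0009] shift [-0.0036 -0.001   0.125 ] t 29.0 pos [0.4204 0.2304 0.0525] rot [-3.1415e+00 -6.0000e-04 -3.0005e+00] F [-0.75 -0.3  -0.54] op 0.0293
```

View pics/s26.png

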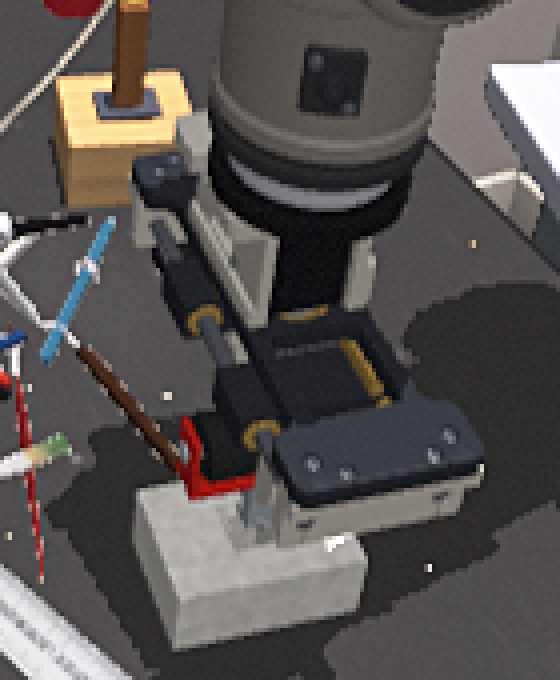

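Tongue is over the hole mouth. Descend in stages, watching the force.

>>> arm_command:
  motion:
    - [[0,0,0,-0.003,-0.001,0.015,-1],[0,0,0,-0.003,-0.001,0.03,-1],[0,0,0,-0.003,-0.001,0.04,-1],[0,0,0,-0.003,-0.001,0.04,-1]]

```text
time: 29.45
tool_pos: [0.4211, 0.23, 0.0402]
tool_rot: [-3.141, -0.001, -3.001]
contact_force: [0.0, 0.4, -0.1]
opening: 0.0291
```

```bash
python3 - <<'E'
from h import *
plan([.4215,.2302,.015],np.pi+.1396)
E
```

```text
turn [-0.0001 -0.0007  0.0009] shift [-0.0017  0.0004  0.0839] t 29.45 pos [0.4211 0.23   0.0402] rot [-3.1414e+00 -1.1000e-03 -3.0006e+00] F [ 0.05  0.4  -0.11] op 0.0291
```

>>> arm_command:
  motion:
    - [[0,0,0,-0.001,0,0.02,-1],[0,0,0,-0.001,0,0.04,-1],[0,0,0,-0.001,0,0.06,-1],[0,0,0,-0.001,0,0.075,-1],[0,0,0,-0.001,0,0.075,-1]]

```text
time: 29.95
tool_pos: [0.4212, 0.23, 0.0174]
tool_rot: [-3.141, -0.002, -3.001]
contact_force: [-0.2, 0.2, -0.7]
opening: 0.0293
```

```bash
python3 - <<'E'
from h import *
s=shot("side","27");crop(s,(330,180,470,350),4,"pics/s27.png")
plan([.4215,.2302,.014],np.pi+.1396)
E
```

```text
turn [-0.0001 -0.0006  0.0009] shift [-0.0001  0.0003  0.0127] t 30.0 pos [0.4215 0.2301 0.0178] rot [-3.1415e+00 -9.0000e-04 -3.0006e+00] F [ 1.59  0.08 -0.76] op 0.0292
```

View pics/s27.png

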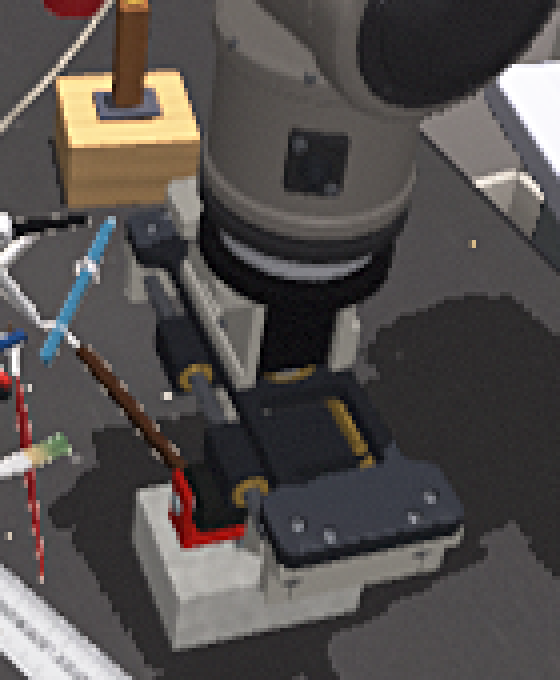

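>>> arm_command:
  motion:
    - [[0,0,0,0,0,0.005,-1],[0,0,0,0,0,0.009,-1],[0,0,0,0,0,0.009,-1]]

```text
time: 30.3
tool_pos: [0.4218, 0.2302, 0.0155]
tool_rot: [3.141, 0.0, -3.001]
contact_force: [0.6, -0.1, -1.3]
opening: 0.0294
```

>>> arm_command:
  motion:
    - [[0,0,0,0,0,0.003,-1],[0,0,0,0,0,0.005,-1],[0,0,0,0,0,0.005,-1]]

```text
time: 30.6
tool_pos: [0.4217, 0.2302, 0.014]
tool_rot: [3.142, -0.0, -3.001]
contact_force: [0.2, 0.9, -1.3]
opening: 0.0291
```

>>> arm_command:
  motion:
    - [[0,0,0,0,0,0.003,-1],[0,0,0,0,0,0.004,-1],[0,0,0,0,0,0.004,-1]]

```text
time: 30.9
tool_pos: [0.4219, 0.2303, 0.0133]
tool_rot: [3.141, 0.001, -3.001]
contact_force: [-1.4, -1.0, 4.6]
opening: 0.0293
```

>>> arm_command:
  motion:
    - [[0,0,0,0,0,0.003,-1],[0,0,0,0,0,0.003,-1]]

```text
time: 31.1
tool_pos: [0.422, 0.2304, 0.0133]
tool_rot: [3.141, 0.001, -3.0]
contact_force: [-4.6, -1.7, 14.8]
opening: 0.0296
```

Seated (upward reaction at TCP z ≈ 13.5 mm, as predicted). Ease off and release.

>>> arm_command:
  motion:
    - [[0,0,0,0,0,-0.004,-1],[0,0,0,0,0,-0.004,0.3],[0,0,0,0,0,-0.004,0.3],[0,0,0,0,0,-0.004,0.3],[0,0,0,0,0,-0.004,0.3],[0,0,0,0,0,-0.004,0.3]]

```text
time: 31.7
tool_pos: [0.4217, 0.2302, 0.013]
tool_rot: [3.142, -0.0, -3.001]
contact_force: [-0.6, 0.7, -0.8]
opening: 0.059
```

>>> arm_command:
  motion:
    - [[0,0,0,0,0,-0.05,0.3],[0,0,0,0,0,-0.15,0.3],[0,0,0,0,0,-0.3,0.5],[0,0,0,0,0,-0.45,0.5],[0,0,0,-0.1,0,-0.6,0.5],[0,0,0,-0.25,0,-0.6,0.5],[0,0,0,-0.25,0,-0.6,0.5],[0,0,0,-0.25,0,-0.6,0.5]]

```text
time: 32.5
tool_pos: [0.4959, 0.2405, 0.1921]
tool_rot: [-3.141, -0.002, -3.001]
contact_force: [-0.0, 0.1, -0.5]
opening: 0.0693
```

```bash
python3 - <<'E'
from h import *
s=shot("side","28");crop(s,(300,150,460,350),4,"pics/s28.png")
c=shot("wrist","28");cv2.imwrite("pics/w28.png",c["image"][:,:,::-1])
t=shot("top","28");cv2.imwrite("pics/t28.png",t["image"][:,:,::-1])
print(robot.observe()["time"])
W=cloud(s);h=cv2.cvtColor(s["image"],cv2.COLOR_RGB2HSV);m=((h[...,0]<8)|(h[...,0]>172))&(h[...,1]>120);k=np.zeros_like(m);k[250:330,360:440]=m[250:330,360:440]
P=W[k];print(k.sum(),np.nanpercentile(P,[2,50,98],axis=0).round(4).tolist())
on=np.ones((400,640));pts(c,on,(240,40,420,230),.062,.085,"roller wrist")
E
```

```text
32.65
253 [[0.3833, 0.2177, 0.0343], [0.4248, 0.2379, 0.0454], [0.4568, 0.245, 0.0752]]
roller wrist 1958 mean [0.4212 0.23   0.0713] rect [422.2 230. ] [77.5 28.5] 8.9
```

View pics/s28.png

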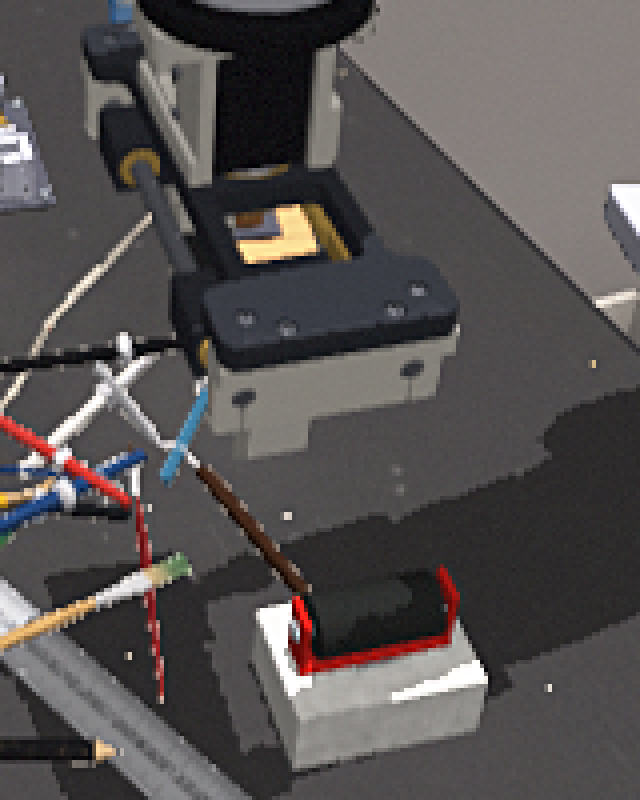

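View pics/w28.png

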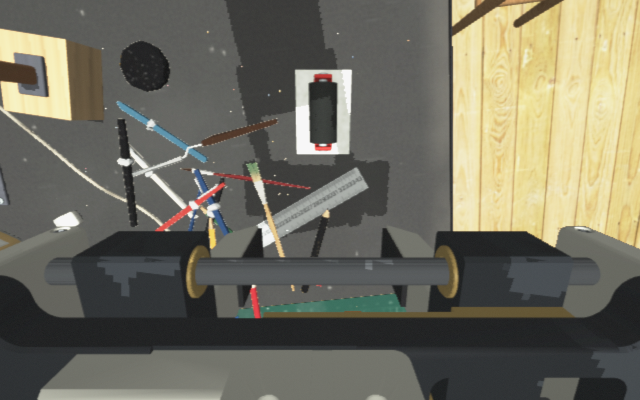

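View pics/t28.png

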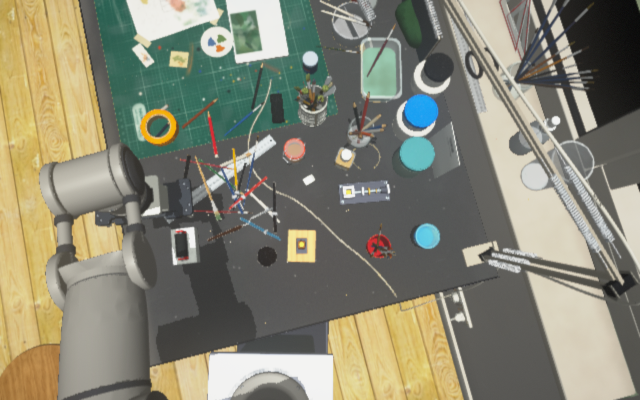

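```bash
python3 - <<'E'
from h import *
t=load("top28");on=np.ones((400,640))
pts(t,on,(280,220,325,272),.122,.15,"handle top")
print(robot.observe()["contact_force"].round(1), robot.hand_in())
E
```

```text
handle top 56 mean [ 0.4274 -0.0722  0.1304] rect [427.5 -72.2] [16.8 14.4] 1.1
the job is handed in; nothing more can be done
[-0.9  0.8 -0.4] None
```

I freed the roller head with the fork tool, put the tool back in its holder, then stood the head in the white stand. I handed the job in at about 33 s; no verdict was reported.

- **Release:** I pressed the collar back about 5 mm. The highest force I read was about 9 N (limit 14 N), with no sign of reaching the end stop. The head's cheek tops rose from 75 to 88 mm, and the wrist force read about 7 N while the bar was held back.
- **Fork tool:** After I let go, the handle was upright within 1 mm of its original spot. The last top view gives the same position as at the start.
- **Roller head:** It stands within about 1 mm of the hole's centre. Its axis measured 8.9° against the stand's 8.0°. The cheek tops read 75 mm, where 73 mm is fully down, and the cross plate looks flat on the stand.
- **Surroundings:** The bottle, cup and eraser look unmoved in the last top view. The gripper is clear of everything.

**What disagreed or went wrong:**
- The real fingertips sit about 30–35 mm behind the reported TCP. Because of this, my first grasp closed on the upper part of the popped-up head and slid off. The head stayed up and in place, and I regripped about 30 mm lower.
- When seating the head I pushed one step too far, reaching about 15 N on the stand, and eased off at once.

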